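# Stack a toroid mounting on its chassis stud

### The job

Build up the toroid mounting on the chassis: slip the large rubber pad over the upright stud first, then the copper-wound ring core, then the small rubber pad, and last the steel clamp with its collar upward, each lying flat on the one before. Set the core down gently, do not drop it, and leave the two capacitors and the screwdriver where they are.

Things in the scene. Friction and masses are not known exactly. Their poses are not given: they have to be found in the camera images.
- chassis: bare aluminium mounting plate 120 x 100 mm (x, y) on four rubber feet, fixed to the bench, with one thin upright steel stud in its middle. Origin at bench level under the stud; the plate's flat top is 8 mm above the origin. Nothing else stands up from the plate.
- stud (a point): the rounded top of the stud, 64 mm above the bench and 56 mm above the plate. The stud is 6 mm in diameter, vertical, on the plate's centre, and does not move.
- large_pad: large flat black rubber ring, 56 mm outside diameter, 18 mm hole, 12 mm thick, about 30 g, stiff. Loose; origin at the centre of its underside, z up; grip at any yaw. Starts flat on the bench. Seated, its underside is 8 mm above the bench.
- core: copper-wound ring core, 54 mm outside diameter, 20 mm hole, 24 mm tall, about 280 g; the wire turns stand up to 1 mm proud of the sides. Loose; origin at the centre of its underside, z up; grip at any yaw. Starts flat on the bench. Seated on the large pad, its underside is 20 mm above the bench.
- small_pad: small flat black rubber ring, 40 mm outside diameter, 18 mm hole, 8 mm thick, about 15 g, stiff. Loose; origin at the centre of its underside, z up; grip at any yaw. Starts flat on the bench. Seated on the core, its underside is 44 mm above the bench.
- clamp: bright steel clamp, collar up: a flat disc 50 mm in diameter and 4 mm thick with a collar 28 mm in diameter standing 6 mm above it (10 mm tall in all), one 16 mm hole through both, about 60 g. Grip the collar or the disc edge. Loose; origin at the centre of its underside, z up; grip at any yaw. Starts flat on the bench. Seated on the small pad, its underside is 52 mm above the bench.
- capacitor_a: dark blue upright can capacitor, 25 mm diameter, 40 mm tall, loose and easily tipped; not part of the job. Origin at the centre of its underside.
- capacitor_b: a second, identical upright can capacitor; not part of the job. Origin at the centre of its underside.
- screwdriver: red-handled screwdriver 170 mm long lying on the bench; not part of the job. Its own x axis runs from handle to tip, origin near its middle at bench level.
Mind the look-alikes: they are no part of the job. What is shaped like the small_pad but red is not meant.

How it is judged:
On the way, in this order (a step that is already met when the one before it is completed fails the run):
1. the large rubber pad lies on the chassis around the stud (horizontal distance between large_pad and stud below 0.01 m and z of large_pad in the frame of chassis between 0.005 and 0.012 m and angle between large_pad's own z axis and vertical below 0.12 rad), for 0.2 s.
2. the wound core lies on the large pad around the stud (all of step 1 and horizontal distance between core and stud below 0.01 m and z of core in the frame of chassis between 0.017 and 0.024 m and angle between core's own z axis and vertical below 0.12 rad), for 0.2 s.
3. the small rubber pad lies on the core around the stud (all of step 2 and horizontal distance between small_pad and stud below 0.01 m and z of small_pad in the frame of chassis between 0.041 and 0.048 m and angle between small_pad's own z axis and vertical below 0.12 rad), for 0.2 s.
4. the steel clamp lies on the small pad around the stud, collar up (all of step 3 and horizontal distance between clamp and stud below 0.01 m and z of clamp in the frame of chassis between 0.049 and 0.056 m and angle between clamp's own z axis and vertical below 0.12 rad), for 0.2 s.
At the end, for the whole second after the job is handed in: All four parts are on the stud in the order large pad, core, small pad, clamp from the bottom up: each within 10 mm of the stud's axis, tilted less than 0.12 rad, its underside within -3 and +4 mm of its seated height (8, 20, 44 and 52 mm above the bench), and at rest (all of step 4 and linear speed of each of large_pad, core, small_pad, clamp below 0.02 m/s and angular speed of each of large_pad, core, small_pad, clamp below 0.2 rad/s); the robot touches nothing.
It fails at once if the core is dropped onto the stack (faster than 0.5 m/s around the stud) (horizontal distance between core and stud below 0.02 m and z of core in the frame of chassis below 0.055 m and linear speed of core above 0.5 m/s).
It fails at once if the capacitor a is pushed more than 25 mm or tipped over (distance of capacitor_a from where it was at the start of the episode above 0.025 m or angle between capacitor_a's own z axis and vertical above 0.5 rad).
It fails at once if the capacitor b is pushed more than 25 mm or tipped over (distance of capacitor_b from where it was at the start of the episode above 0.025 m or angle between capacitor_b's own z axis and vertical above 0.5 rad).
It fails at once if the screwdriver is pushed more than 25 mm (distance of screwdriver from where it was at the start of the episode above 0.025 m).
It also fails if it takes over 104 s, if anything falls off the work surface, if the arm or the gripper's body presses on something with over 40 N, if the wrist force passes 120 N, or if a joint passes its speed limit or range.

### The arm

A 7-joint arm with a two-finger parallel gripper is mounted at the origin on the work surface. World frame = base frame: x ahead of the robot, y to its left, z up, the work surface at z = 0. Lengths are in m, angles in rad, forces in N, time in s.
With the tool pointing down it reaches from about 0.425 to 0.875 m from the base axis. Payload 4.7 kg.
Tool frame: the origin (TCP) lies midway between the tips of the shut fingers; the grasp point (between the pads) lies 19 mm behind it; x points along the fingers, y is the direction in which the jaws open and shut, and the axes are right-handed (so a half turn about x gives the same grasp; the last joint's range is limited). The gripper opens to 87 mm and grips with 3 to 60 N. Pads are 19 mm wide; open, the fingers measure 117 mm over their backs; the gripper's body (75 mm by 190 mm) begins 51 mm behind the grasp point.
Start: joints at [1.203, 0.321, -0.07, 1.45, 0.023, 1.371, -0.057], TCP at [0.242, -0.603, 0.223] pointing down, gripper open.
Joint ranges: [-2.86, 2.86], [-0.3, 2.09], [-1.38, 1.24], [0.06, 2.45], [-1.56, 4.7], [0.09, 2.05], [-2.69, 2.69]. Speed limits (rad/s): [2.57, 2.57, 3.14, 3.14, 3.14, 3.14, 3.14].

### API

Orientations are given as a rotation vector (axis times angle).
In Python, from bench import ctrl gives the robot as it stands. The module is installed in compiled form; this text tells all that it offers.
- The arm moves only by the tool servo_tool, never from a script. Its arguments are lists of equal length, an entry for each row: "dp": the shift along the tool's x, y, z in units of 25 mm (1.0 is 25 mm), a list of three; "yaw": the turn about the tool's x in units of 6 degrees (1.0 is 6 degrees). A call has exactly 5 rows; each row shifts and turns the commanded pose from where the row before left it, along the tool's axes as they then stand; what a row does not reach is not made up. A row lasts 1/10 s, in which the tool goes at most 50 mm and 8.59 degrees, less where a joint would pass 70% of its speed; a pose out of reach is approached as far as the arm can. A call is refused whole if a number of a shift passes 1 or a number of a turn 1, either way. A call with a gripper value outside its range is refused whole. "fingers" is the opening, from 0 (shut) to 1 (fully open), set as the call begins (left out, the last holds). The fingers move at their own pace and stop on an object; "grip_force" is the grip in N (left out, the last holds). Time passes only in rows, so rows that do not move let the fingers close, or fill a call up. It gives the time, the measured TCP pose, the force and the opening at its end, in the units of the state.
- ctrl.get_state(): the state, without advancing time (a new reading comes with each control period).
- ctrl.get_image(name): name is "side" or "top" or "wrist"; returns (picture, depth): 420x560x3 uint8, red, green, blue; 420x560 float32, m along the optical axis (not along the pixel's ray), 0 where there is no reading.
- ctrl.camera_info(name): a dict with "fx", "fy", "cx", "cy" (pixels), "extrinsics" (4x4, takes a point from world to camera coordinates); the wrist camera has in their place "hand_eye" (4x4, takes a point from camera to tool coordinates, whose origin is the TCP and whose axes are the tool frame's). Camera axes: x right, y down, z forward; pixel columns grow to the right and rows downward; lengths in m; the calibration is good to about 2 mm. A picture is of the moment at which its call begins: read the wrist's pose just before it. camera_info takes no time and is no camera call.
- ctrl.close_job(): hands the job in, once; it reports no verdict.
Trained networks look in the newest picture that a camera, given by its name, has taken for a name from the list of things; names that differ only in an ending like _2 or _b are one class to them, and where a whole thing is asked for, a point or a joint stands for the part that bears it (a point fixed in the world has none). Each returns a list of dicts, best first, with "score" (0 to 1); they miss things now and then, are a little off and sometimes report something else, mostly with a low value. They report only what shows in the picture. A call takes as long as a camera call. They do not tell look-alikes from the thing itself.
- ctrl.search_frame(camera, label): "extent" ([left, top, right, bottom] in pixels, round what is visible of it).
- ctrl.cut_out(camera, label): "region" (420x560 bool, what is visible of it) and "extent" ([left, top, right, bottom] in pixels, round what is visible of it).
The state is a dict: "time": time; "joint_positions": joint angles; "qd": joint speeds; "joint_torque": joint torques, N m; "position": TCP position; "tool_rot": TCP orientation; "ft_force": force on the tool from outside, world axes, zero at the start; "torque": the same for the moment, N m; "grip_width": opening from 0.0 (shut) to 1.0 (fully open).
Only numpy, scipy, OpenCV 4.12 (cv2) and the standard library are available. Lean on these libraries where they do the work, as an engineer would, in place of code of your own. Each camera call takes 0.05 s, during which the arm holds its last target.

## Working session

There is one attempt and no reset: what is moved stays moved. The work goes in short steps, Python scripts to look and compute and a tool call to move; the robot and the scene stay as the last step left them, time stands still between calls to the robot, and variables do not carry over. Pictures are saved under pics/ and viewed, and the job is handed in when it is done.

Besides the shell and the picture viewer there is one more tool, called after "Request:" as name(argument=value, ...), one argument or row to a line, values as JSON. servo_tool: Moves the arm, as the interface text tells. Its arguments: {"type":"object","properties":{"dp":{"type":"array","items":{"type":"array","items":{"type":"number"}}},"yaw":{"type":"array","items":{"type":"number"}},"fingers":{"type":"number"},"grip_force":{"type":"number"}},"required":["dp","yaw"]}

```bash
mkdir -p pics; ls; python3 - <<'E'
from bench import ctrl
import cv2, numpy as np
s=ctrl.get_state(); print({k:np.round(v,3) for k,v in s.items()})
for n in ["side","top","wrist"]:
    im,d=ctrl.get_image(n); cv2.imwrite(f"pics/{n}0.png",im[:,:,::-1]); np.save(f"pics/{n}0.npy",d)
    print(n,{k:np.round(v,3).tolist() for k,v in ctrl.camera_info(n).items()})
E
```

```text
pics
{'time': np.float64(0.0), 'joint_positions': array([ 1.203,  0.322, -0.07 ,  1.452,  0.023,  1.371, -0.057]), 'qd': array([-0.001,  0.002, -0.001,  0.001,  0.   , -0.   , -0.001]), 'joint_torque': array([ 0.0000e+00, -4.9130e+01, -4.0400e-01, -3.1253e+01, -6.4000e-02,
        4.4000e-02,  0.0000e+00]), 'position': array([ 0.242, -0.603,  0.221]), 'tool_rot': array([ 2.013,  0.391, -2.014]), 'ft_force': array([ 0.249,  0.4  , -0.283]), 'torque': array([-0.004,  0.065, -0.052]), 'grip_width': np.float64(0.998)}
side {'fx': 536.214, 'fy': 536.214, 'cx': 284.723, 'cy': 207.82, 'extrinsics': [[0.966, -0.259, 0.009, -0.504], [-0.163, -0.636, -0.755, 0.143], [0.201, 0.727, -0.656, 1.181], [0.0, 0.0, 0.0, 1.0]]}
top {'fx': 429.739, 'fy': 429.739, 'cx': 278.004, 'cy': 209.979, 'extrinsics': [[-0.015, -1.0, -0.005, 0.011], [-0.994, 0.016, -0.112, 0.555], [0.112, 0.003, -0.994, 1.098], [0.0, 0.0, 0.0, 1.0]]}
wrist {'fx': 334.845, 'fy': 334.845, 'cx': 279.854, 'cy': 214.583, 'hand_eye': [[-0.001, -0.303, 0.953, -0.163], [1.0, 0.0, 0.001, -0.001], [-0.0, 0.953, 0.303, -0.084], [0.0, 0.0, 0.0, 1.0]]}
```

View pics/side0.png

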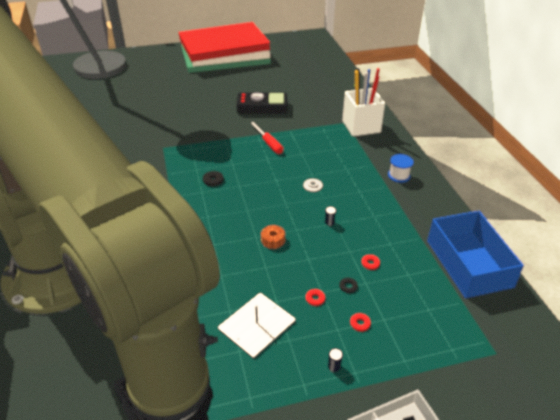

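View pics/top0.png

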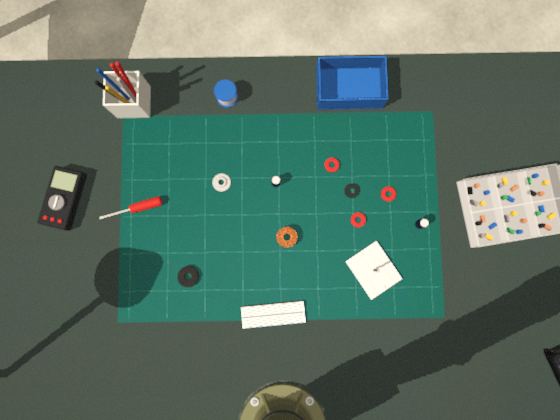

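View pics/wrist0.png

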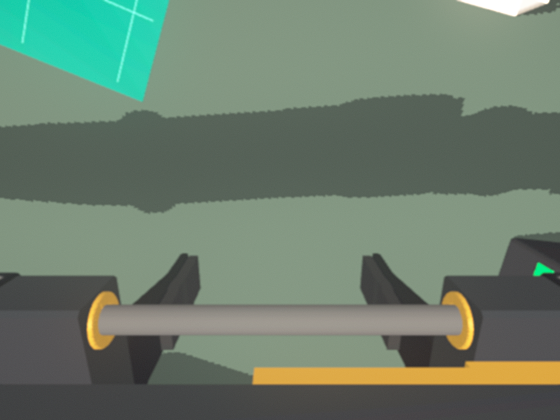

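The top view shows every part: large pad (189,276), core (287,237), clamp (221,182), small pad (352,191), capacitors (276,181) and (424,224), plate (374,270), screwdriver (145,205). Next I measure them.

```bash
cat > h.py <<'E'
import numpy as np, cv2
from scipy.spatial.transform import Rotation as R
from bench import ctrl
def back(n,uv,z):
    c=ctrl.camera_info(n); E=np.array(c["extrinsics"]); uv=np.atleast_2d(uv).astype(float)
    r=np.c_[(uv[:,0]-c["cx"])/c["fx"],(uv[:,1]-c["cy"])/c["fy"],np.ones(len(uv))]@E[:3,:3]
    o=-E[:3,:3].T@E[:3,3]
    return (o+r*((z-o[2])/r[:,2])[:,None])[:,:2]
def proj(n,P):
    c=ctrl.camera_info(n);E=np.array(c["extrinsics"]);p=E[:3,:3]@P+E[:3,3]
    return np.array([c["fx"]*p[0]/p[2]+c["cx"],c["fy"]*p[1]/p[2]+c["cy"]])
def wback(s,uv,z):
    c=ctrl.camera_info("wrist");H=np.array(c["hand_eye"]);uv=np.atleast_2d(uv).astype(float)
    Rt=R.from_rotvec(s["tool_rot"]).as_matrix()
    r=np.c_[(uv[:,0]-c["cx"])/c["fx"],(uv[:,1]-c["cy"])/c["fy"],np.ones(len(uv))]@H[:3,:3].T@Rt.T
    o=np.array(s["position"])+Rt@H[:3,3]
    return (o+r*((z-o[2])/r[:,2])[:,None])[:,:2]
def wproj(s,P):
    c=ctrl.camera_info("wrist");H=np.array(c["hand_eye"]);Rt=R.from_rotvec(s["tool_rot"]).as_matrix()
    p=H[:3,:3].T@(Rt.T@(np.array(P)-s["position"])-H[:3,3])
    return np.array([c["fx"]*p[0]/p[2]+c["cx"],c["fy"]*p[1]/p[2]+c["cy"]])
def go(s,target,rot=None):
    Rt=R.from_rotvec(s["tool_rot"]).as_matrix()
    d=Rt.T@(np.array(target)-s["position"])
    print("pos",np.round(s["position"],4),"yaxis",np.round(Rt[:,1],3),"xaxis",np.round(Rt[:,0],3),"t",round(float(s["time"]),2),"w",round(float(s["grip_width"]),3),"F",np.round(s["ft_force"],1))
    print("tool units",np.round(d/0.025,2))
E
python3 - <<'E'
from h import *
s=ctrl.get_state(); go(s,[.24,-.6,.22])
for n,zt in [("large_pad",.012),("core",.024),("small_pad",.008),("clamp",.004),("capacitor",.04),("capacitor_a",.04),("screwdriver",.01),("chassis",.008),("stud",.064)]:
  for cam in ["top","side"]:
    ctrl.get_image(cam)
    try: rs=ctrl.cut_out(cam,n)
    except Exception as e: print(n,e); continue
    for r in rs[:5]:
        m=r["region"]; ys,xs=np.nonzero(m)
        cs,_=cv2.findContours(m.astype(np.uint8),0,2); c=max(cs,key=cv2.contourArea)
        (u,v),_,_=cv2.minAreaRect(c)
        # centroid of filled contour
        M=cv2.moments(c); uv=(M["m10"]/max(M["m00"],1),M["m01"]/max(M["m00"],1))
        print(n,cam,round(r["score"],2),np.round(r["extent"]),np.round(uv,1),np.round(back(cam,uv,zt/2 if n not in("chassis",) else zt)[0],4))
print(ctrl.get_state()["time"])
E
```

```text
pos [ 0.242  -0.6028  0.2217] yaxis [ 0.373 -0.928 -0.001] xaxis [-0.001  0.001 -1.   ] t 0.15 w 1.0 F [-0.5  0.4  0.2]
tool units [ 0.07 -0.13  0.03]
large_pad top 0.79 [181. 270. 202. 286.] [188.1 275.4] [0.388  0.2429]
large_pad side 0.65 [204. 172. 223. 188.] [212.5 177.9] [0.3875 0.2449]
core top 0.52 [274. 223. 297. 250.] [286.6 236.1] [ 0.4875 -0.0192]
core side 0.94 [258. 226. 283. 250.] [272.6 236.4] [ 0.487 -0.019]
small_pad top 0.54 [349. 211. 365. 226.] [358.2 218.6] [ 0.5318 -0.2122]
small_pad top 0.45 [383. 186. 395. 201.] [388.5 193.2] [ 0.5993 -0.2965]
small_pad top 0.41 [323. 159. 340. 171.] [332.4 165.9] [ 0.677  -0.1472]
small_pad side 0.77 [336. 276. 357. 293.] [348.  284.7] [ 0.6103 -0.1969]
small_pad side 0.71 [349. 316. 368. 330.] [359.6 321.8] [ 0.5992 -0.2954]
small_pad side 0.59 [362. 256. 378. 269.] [370.  261.5] [ 0.6821 -0.1449]
small_pad side 0.54 [303. 286. 327. 304.] [314.7 296.7] [ 0.5308 -0.2106]
small_pad side 0.45 [265. 126. 282. 154.] [271.4 141.8] [0.5818 0.3752]
clamp top 0.6 [217. 172. 232. 193.] [221.5 181.7] [0.6386 0.1551]
clamp side 0.71 [3
[... 441 characters left out ...]
9. 430. 229.] [421.8 222.6] [ 0.5172 -0.3767]
capacitor_a top 0.57 [275. 176. 281. 183.] [276.4 179.8] [0.638  0.0056]
capacitor_a side 0.73 [328. 348. 341. 369.] [334.4 360. ] [ 0.5165 -0.3764]
capacitor_a side 0.64 [324. 207. 333. 223.] [329.4 215.8] [0.636  0.0081]
screwdriver top 0.91 [ 98. 193. 163. 220.] [139.  205.9] [0.5756 0.3773]
screwdriver side 0.59 [270. 133. 284. 153.] [272.4 142.7] [0.5832 0.3686]
chassis top 0.73 [350. 239. 399. 302.] [374.  269.4] [ 0.3962 -0.2484]
chassis side 0.88 [218. 291. 296. 357.] [255.8 324.1] [ 0.3944 -0.251 ]
stud top 0.58 [346. 245. 404. 298.] [373.7 269.6] [ 0.3964 -0.2424]
stud side 0.64 [220. 294. 293. 358.] [255.8 323.8] [ 0.3913 -0.268 ]
1.95
```

Top and side estimates agree to within about 2 mm. I'll move out towards the stud, looking at it with the wrist camera on the way.

Request:
servo_tool(
  dp=[
    [0, -0.6, -0.84],
    [0, -0.6, -0.84],
    [0, -0.6, -0.84],
    [0, -0.6, -0.84],
    [0, -0.6, -0.84],
  ],
  yaw=[0, 0, 0, 0, 0],
)

```text
time: 2.45
position: [0.3122, -0.4936, 0.2227]
tool_rot: [2.012, 0.388, -2.012]
ft_force: [0.8, -0.1, -0.4]
grip_width: 1.002
```

Request:
servo_tool(
  dp=[
    [0, -0.6, -0.84],
    [0, -0.6, -0.84],
    [0, -0.6, -0.84],
    [0, -0.6, -0.84],
    [0, -0.6, -0.84],
  ],
  yaw=[0, 0, 0, 0, 0],
)

```text
time: 2.95
position: [0.3817, -0.3849, 0.2228]
tool_rot: [2.012, 0.388, -2.012]
ft_force: [0.8, -0.7, 0.1]
grip_width: 1.001
```

Request:
servo_tool(
  dp=[
    [0, -0.6, -0.84],
    [0, -0.6, -0.84],
    [0, -0.6, -0.84],
    [0, -0.6, -0.84],
    [0, 0, 0],
  ],
  yaw=[0, 0, 0, 0, 0],
)

```text
time: 3.45
position: [0.4393, -0.2947, 0.2229]
tool_rot: [2.011, 0.396, -2.007]
ft_force: [0.5, 0.5, -0.2]
grip_width: 0.999
```

```bash
python3 - <<'E'
from h import *
s=ctrl.get_state(); go(s,[.388,.243,.1])
im,d=ctrl.get_image("wrist"); cv2.imwrite("pics/w1.png",im[:,:,::-1]); print(wproj(s,[.395,-.25,.064]),wproj(s,[.395,-.25,.008]),s["joint_positions"].round(2))
t,_=ctrl.get_image("top"); c=t[225:310,330:420]; cv2.imwrite("pics/t1.png",cv2.resize(c,None,fx=6,fy=6,interpolation=2)[:,:,::-1])
E
```

```text
pos [ 0.4393 -0.2947  0.2229] yaxis [ 0.379 -0.925 -0.   ] xaxis [ 0.002  0.001 -1.   ] t 3.45 w 0.999 F [ 0.5  0.5 -0.2]
tool units [  4.94 -20.68  -6.24]
[223.38081294 219.82514999] [231.05929826 204.70619474] [ 0.85  0.08 -0.32  1.74  0.02  1.33 -0.66]
```

View pics/w1.png

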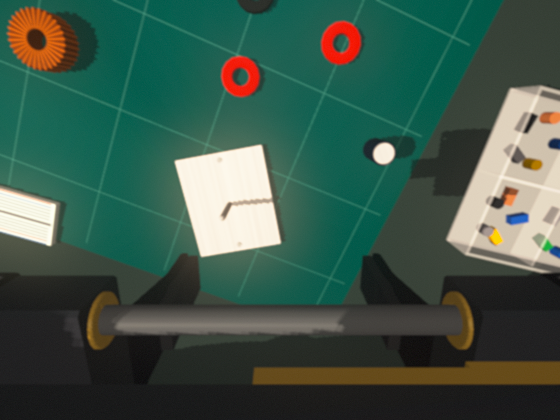

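View pics/t1.png

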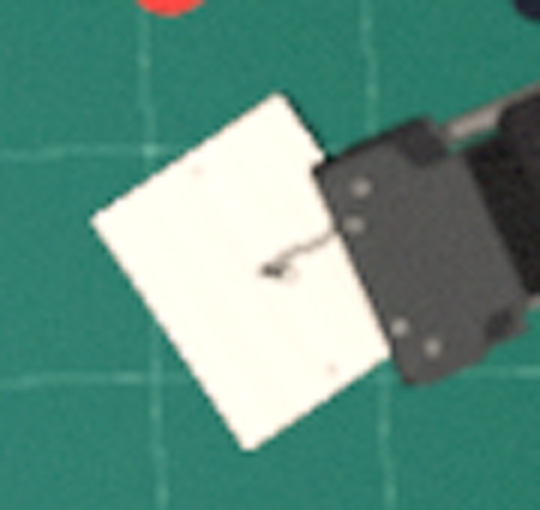

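The wrist view shows the stud with its base at about (230,203) and its tip at (224,218). The plate corners are near (176,160), (263,145), (281,243), (202,257). I'll refine from these.

```bash
python3 - <<'E'
from h import *
s=ctrl.get_state()
im=cv2.imread("pics/w1.png"); cv2.imwrite("pics/w1c.png",cv2.resize(im[140:265,165:295],None,fx=5,fy=4.6,interpolation=2))
g=im[:,:,::-1].astype(int); 
m=(g[:,:,0]>150)&(g[:,:,1]>130); m[:130]=0;m[265:]=0;m[:,:165]=0;m[:,295:]=0
cs,_=cv2.findContours(m.astype(np.uint8),0,2); c=max(cs,key=cv2.contourArea); 
w=wback(s,c[:,0,:],.008)
r=cv2.minAreaRect((w*1000).astype(np.float32)); print("plate wrist",r)
t=cv2.imread("pics/top0.png")[:,:,::-1].astype(int); m=(t.min(2)>150); m[:235]=0;m[305:]=0;m[:,:340]=0;m[:,410:]=0
cs,_=cv2.findContours(m.astype(np.uint8),0,2); c=max(cs,key=cv2.contourArea); print("plate top",cv2.minAreaRect((back("top",c[:,0,:],.008)*1000).astype(np.float32)))
t=cv2.imread("pics/side0.png")[:,:,::-1].astype(int); m=(t.min(2)>150); m[:285]=0;m[362:]=0;m[:,:210]=0;m[:,305:]=0
cs,_=cv2.findContours(m.astype(np.uint8),0,2); c=max(cs,key=cv2.contourArea); print("plate side",cv2.minAreaRect((back("side",c[:,0,:],.008)*1000).astype(np.float32)))
for u in [(224,217),(230,203)]: print(wback(s,u,.064),wback(s,u,.008))
E
```

```text
plate wrist ((393.3361511230469, -251.7416534423828), (121.43645477294922, 101.16889953613281), 32.15896987915039)
plate top ((395.4790954589844, -246.68212890625), (121.79772186279297, 102.1156005859375), 32.62790298461914)
plate side ((396.4627685546875, -247.93936157226562), (123.4403305053711, 102.93797302246094), 32.39406967163086)
[[ 0.39563425 -0.25367913]] [[ 0.37501708 -0.25147129]]
[[ 0.41174728 -0.25442447]] [[ 0.39393866 -0.25234656]]
```

View pics/w1c.png

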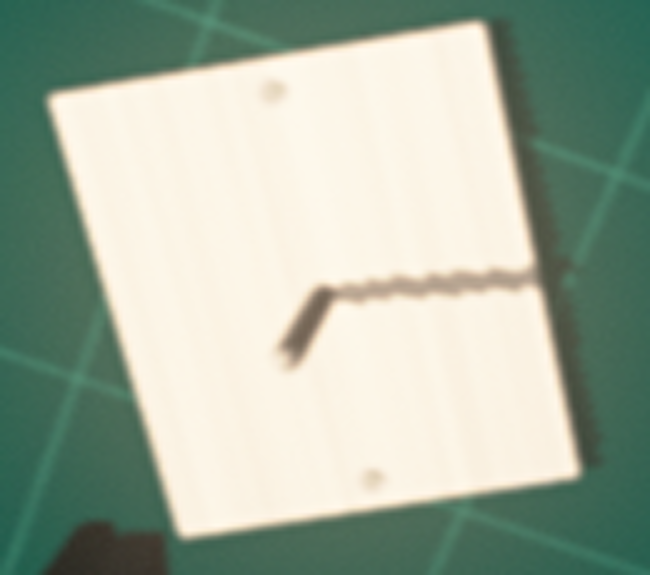

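Request:
servo_tool(
  dp=[
    [0, -0.93, -0.64],
    [0, -0.93, -0.64],
    [0, -0.93, -0.64],
    [0, -0.93, -0.64],
    [0, -0.93, -0.64],
  ],
  yaw=[0, 0, 0, 0, 0],
)

```text
time: 4.05
position: [0.4673, -0.1619, 0.2226]
tool_rot: [2.014, 0.385, -2.014]
ft_force: [0.0, 0.3, 0.2]
grip_width: 1.001
```

Request:
servo_tool(
  dp=[
    [0, -0.93, -0.64],
    [0, -0.93, -0.64],
    [0, -0.93, -0.64],
    [0, -0.93, -0.64],
    [0, -0.93, -0.64],
  ],
  yaw=[0, 0, 0, 0, 0],
)

```text
time: 4.55
position: [0.4987, -0.0243, 0.2227]
tool_rot: [2.014, 0.385, -2.014]
ft_force: [0.6, 0.2, -1.0]
grip_width: 1.0
```

Request:
servo_tool(
  dp=[
    [0, -0.92, -0.09],
    [0, -0.92, -0.09],
    [0, -0.92, -0.09],
    [0, -0.92, -0.09],
    [0, -0.92, -0.09],
  ],
  yaw=[0, 0, 0, 0, 0],
)

```text
time: 5.05
position: [0.4663, 0.0866, 0.2226]
tool_rot: [2.014, 0.386, -2.013]
ft_force: [-0.4, -1.0, 0.7]
grip_width: 1.001
```

Request:
servo_tool(
  dp=[
    [0, -0.92, -0.09],
    [0, -0.92, -0.09],
    [0, -0.92, -0.09],
    [0, -0.92, -0.09],
    [0, 0, 0],
  ],
  yaw=[0, 0, 0, 0, 0],
)

```text
time: 5.55
position: [0.4397, 0.1782, 0.2229]
tool_rot: [2.011, 0.393, -2.01]
ft_force: [-0.0, -0.6, -0.6]
grip_width: 0.999
```

```bash
python3 - <<'E'
from h import *
s=ctrl.get_state(); go(s,[.388,.243,.1])
im,d=ctrl.get_image("wrist"); cv2.imwrite("pics/w2.png",im[:,:,::-1]); print(wproj(s,[.388,.243,.012]),s["joint_positions"].round(2))
for r in ctrl.cut_out("wrist","large_pad"):
    m=r["region"];cs,_=cv2.findContours(m.astype(np.uint8),0,2); c=max(cs,key=cv2.contourArea); e=cv2.fitEllipse(c); M=cv2.moments(c)
    print(r["score"],e,wback(s,e[0],.006))
E
```

```text
pos [0.4397 0.1782 0.2229] yaxis [ 0.376 -0.927 -0.001] xaxis [ 0.001  0.001 -1.   ] t 5.55 w 0.999 F [-0.  -0.6 -0.6]
tool units [ 4.92 -3.18  0.95]
[212.18687823 205.05698072] [ 0.39 -0.04 -0.8   1.84 -0.03  1.32 -1.59]
0.88 ((210.93231201171875, 204.39840698242188), (48.13869857788086, 48.57707977294922), 77.24156188964844) [[0.38614248 0.24514777]]
```

View pics/w2.png

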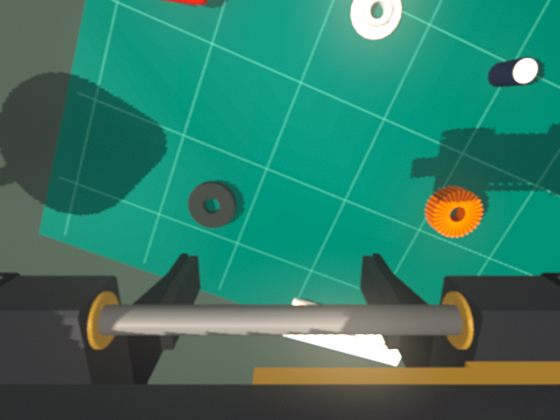

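Request:
servo_tool(
  dp=[
    [0.6, -0.65, 0.19],
    [0.6, -0.65, 0.19],
    [0.6, -0.65, 0.19],
    [0.6, -0.65, 0.19],
    [0.6, -0.65, 0.2],
  ],
  yaw=[0, 0, 0, 0, 0],
)

```text
time: 6.15
position: [0.3886, 0.241, 0.1469]
tool_rot: [2.015, 0.384, -2.014]
ft_force: [-0.6, 0.7, 0.0]
grip_width: 1.002
```

Request:
servo_tool(
  dp=[
    [0.9, 0, 0],
    [0.9, 0, 0],
    [0.8, 0, 0],
    [0.8, 0, 0],
    [0, 0, 0],
  ],
  yaw=[0, 0, 0, 0, 0],
)

```text
time: 6.65
position: [0.3868, 0.2397, 0.0601]
tool_rot: [2.008, 0.385, -2.019]
ft_force: [-1.2, 0.8, -0.9]
grip_width: 0.996
```

```bash
python3 - <<'E'
from h import *
s=ctrl.get_state(); go(s,[.387,.2445,.003]); print(s["joint_positions"].round(2))
im,d=ctrl.get_image("wrist"); cv2.imwrite("pics/w3.png",im[:,:,::-1]); print(wproj(s,[.387,.2445,.012]))
E
```

```text
pos [0.3868 0.2397 0.0601] yaxis [ 0.37  -0.929  0.   ] xaxis [-0.005 -0.002 -1.   ] t 6.65 w 0.996 F [-1.2  0.8 -0.9]
tool units [ 2.28 -0.18 -0.09]
[ 0.26  0.14 -0.9   2.07  0.13  0.99 -1.91]
[274.81816977 234.72239579]
```

View pics/w3.png

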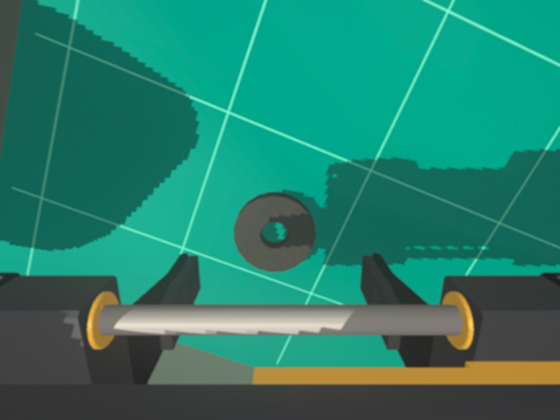

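Request:
servo_tool(
  dp=[
    [0.6, -0.18, -0.13],
    [0.6, 0, 0],
    [0.6, 0, 0],
    [0.48, 0, 0],
    [0, 0, 0],
  ],
  yaw=[0, 0, 0, 0, 0],
)

```text
time: 7.2
position: [0.3889, 0.247, 0.0049]
tool_rot: [2.011, 0.387, -2.014]
ft_force: [-0.6, 0.3, 0.0]
grip_width: 1.0
```

Request:
servo_tool(
  dp=[
    [0, 0, 0],
    [0, 0, 0],
    [0, 0, 0],
    [0, 0, 0],
    [0, 0, 0],
  ],
  yaw=[0, 0, 0, 0, 0],
  fingers=0,
  grip_force=20,
)

```text
time: 7.7
position: [0.3893, 0.248, 0.0058]
tool_rot: [2.013, 0.389, -2.012]
ft_force: [-0.0, -1.1, 0.5]
grip_width: 0.629
```

```bash
python3 - <<'E'
from h import *
s=ctrl.get_state(); go(s,[.387,.2445,.003]); print(s["joint_positions"].round(2))
im,d=ctrl.get_image("wrist"); cv2.imwrite("pics/w4.png",im[:,:,::-1])
E
```

```text
pos [0.3893 0.248  0.0058] yaxis [ 0.373 -0.928  0.   ] xaxis [ 0.001 -0.    -1.   ] t 7.7 w 0.629 F [-0.  -1.1  0.5]
tool units [0.11 0.1  0.14]
[ 0.19  0.26 -0.87  2.1   0.26  0.88 -2.02]
```

View pics/w4.png

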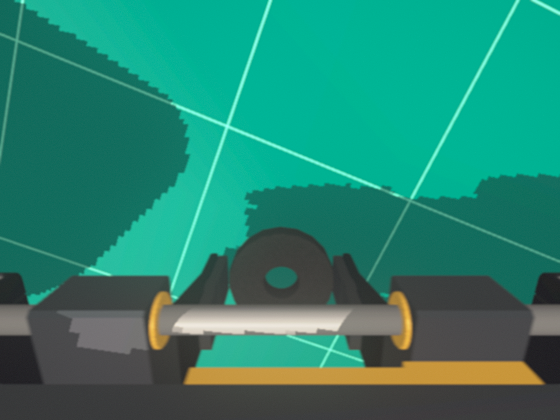

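```bash
python3 - <<'E'
from h import *
s=ctrl.get_state()
g=cv2.imread("pics/w4.png"); cv2.imwrite("pics/w4c.png",cv2.resize(g[215:320,220:345],None,fx=5,fy=5,interpolation=2))
p=wback(s,(281,279),.012)[0]; Rt=R.from_rotvec(s["tool_rot"]).as_matrix(); print(p, Rt.T@np.r_[p-s["position"][:2],0])
E
```

```text
[0.38769769 0.24783751] [-7.95473852e-07 -4.25802145e-04  1.53540875e-03]
```

Request:
servo_tool(
  dp=[
    [-0.6, 0, 0],
    [-0.8, 0, 0],
    [-1, 0, 0],
    [-1, 0, 0],
    [-1, 0, 0],
  ],
  yaw=[0, 0, 0, 0, 0],
)

```text
time: 8.25
position: [0.3887, 0.2481, 0.1164]
tool_rot: [2.012, 0.389, -2.013]
ft_force: [0.9, -0.3, 0.2]
grip_width: 0.623
```

View pics/w4c.png

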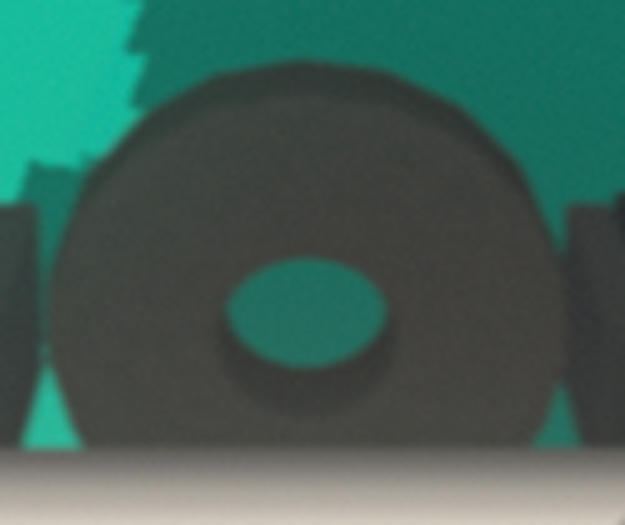

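Request:
servo_tool(
  dp=[
    [0, 0.87, -0.04],
    [0, 0.87, -0.04],
    [0, 0.87, -0.04],
    [0, 0.87, -0.04],
    [0, 0.87, -0.04],
  ],
  yaw=[0, 0, 0, 0, 0],
)

```text
time: 8.75
position: [0.4344, 0.1482, 0.1155]
tool_rot: [2.012, 0.389, -2.012]
ft_force: [0.4, -0.7, -0.9]
grip_width: 0.62
```

Request:
servo_tool(
  dp=[
    [0, 0.87, -0.04],
    [0, 0.87, -0.04],
    [0, 0.87, -0.04],
    [0, 0.87, -0.04],
    [0, 0.87, -0.04],
  ],
  yaw=[0, 0, 0, 0, 0],
)

```text
time: 9.25
position: [0.4795, 0.0492, 0.1154]
tool_rot: [2.012, 0.389, -2.012]
ft_force: [-0.4, -0.3, -0.7]
grip_width: 0.623
```

Request:
servo_tool(
  dp=[
    [0, 0.88, 0.41],
    [0, 0.88, 0.41],
    [0, 0.88, 0.41],
    [0, 0.88, 0.41],
    [0, 0.88, 0.41],
  ],
  yaw=[0, 0, 0, 0, 0],
)

```text
time: 9.75
position: [0.4725, -0.0721, 0.1155]
tool_rot: [2.012, 0.389, -2.012]
ft_force: [0.6, 1.0, 0.1]
grip_width: 0.624
```

Request:
servo_tool(
  dp=[
    [0, 0.88, 0.41],
    [0, 0.88, 0.41],
    [0, 0.74, 0.92],
    [0, 0.74, 0.92],
    [0, 0.74, 0.92],
  ],
  yaw=[0, 0, 0, 0, 0],
)

```text
time: 10.25
position: [0.4261, -0.1977, 0.1154]
tool_rot: [2.012, 0.389, -2.012]
ft_force: [0.5, -1.3, -0.8]
grip_width: 0.623
```

Request:
servo_tool(
  dp=[
    [0, 0.74, 0.92],
    [0, 0.74, 0.92],
    [0, 0, 0],
    [0, 0, 0],
    [0, 0, 0],
  ],
  yaw=[0, 0, 0, 0, 0],
)

```text
time: 10.75
position: [0.3985, -0.2474, 0.1155]
tool_rot: [2.012, 0.391, -2.011]
ft_force: [-0.5, -0.4, -0.3]
grip_width: 0.624
```

```bash
python3 - <<'E'
from h import *
s=ctrl.get_state(); go(s,[.3975,-.2495,.085]); print(s["joint_positions"].round(2))
im,d=ctrl.get_image("wrist"); cv2.imwrite("pics/w5.png",im[:,:,::-1]); print(wproj(s,[.3945,-.2525,.064]),wproj(s,[.3945,-.2525,.008]))
cv2.imwrite("pics/w5c.png",cv2.resize(im[200:320,200:360],None,fx=5,fy=5,interpolation=2)[:,:,::-1])
im,d=ctrl.get_image("side"); cv2.imwrite("pics/s5c.png",cv2.resize(im[240:380,180:340],None,fx=4,fy=4,interpolation=2)[:,:,::-1])
E
```

```text
pos [ 0.3985 -0.2474  0.1155] yaxis [ 0.374 -0.927 -0.   ] xaxis [ 0.  0. -1.] t 10.75 w 0.624 F [-0.5 -0.4 -0.3]
tool units [1.22 0.06 0.07]
[ 0.91  0.04 -0.42  2.    0.02  1.1  -0.7 ]
[286.03386036 243.5603094 ] [284.85913591 218.14828631]
```

View pics/w5c.png

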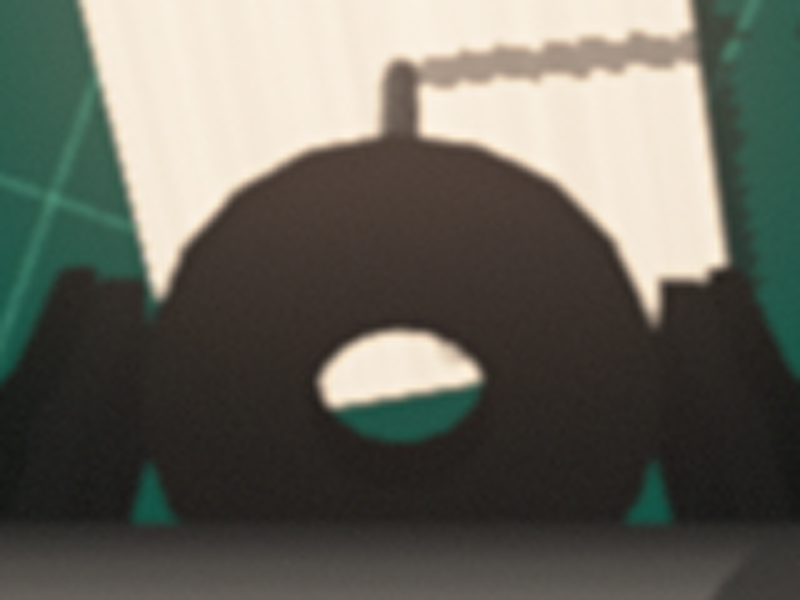

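View pics/s5c.png

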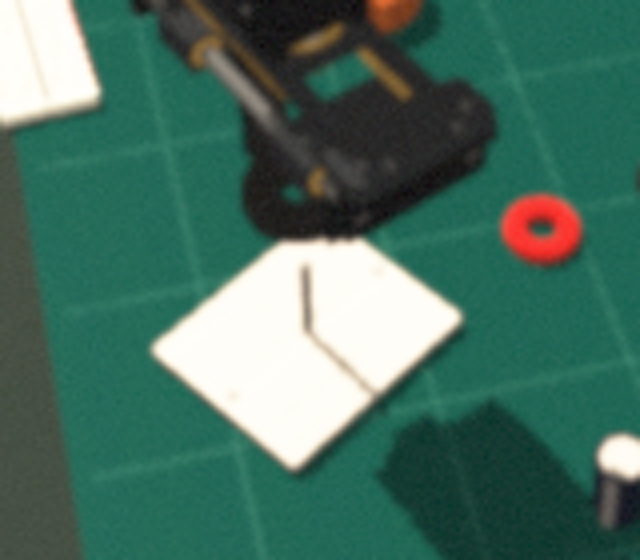

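```bash
python3 - <<'E'
from h import *
s=ctrl.get_state(); Rt=R.from_rotvec(s["tool_rot"]).as_matrix()
for uv,z in [((280,213.5),.008),((280,282),s["position"][2]+.006)]:
    p=wback(s,uv,z)[0]; print(p,(Rt.T@np.r_[p-s["position"][:2],0])*1000)
for cam,uv in [("side",(180+307/4,240+330/4)),("side",(180+307/4,240+268/4))]:
    print(back(cam,uv,.008),back(cam,uv,.064))
print(proj("top",np.array([.3945,-.25,.064])))
E
```

```text
[ 0.39687948 -0.24704496] [-1.91733193e-04 -8.48649625e-01  1.47688783e+00]
[ 0.39504934 -0.24767954] [-5.44247646e-04 -9.45881545e-01  3.41148179e+00]
[[ 0.39718459 -0.24774224]] [[ 0.38926185 -0.28915972]]
[[ 0.40580692 -0.20961791]] [[ 0.39733529 -0.25346236]]
[379.54230266 270.69245078]
```

Request:
servo_tool(
  dp=[
    [0.4, 0, -0.08],
    [0.4, 0, 0],
    [0.4, 0, 0],
    [0.3, 0, 0],
    [0, 0, 0],
  ],
  yaw=[0, 0, 0, 0, 0],
)

```text
time: 11.35
position: [0.3987, -0.2469, 0.0764]
tool_rot: [2.011, 0.392, -2.015]
ft_force: [-0.4, -0.7, -0.9]
grip_width: 0.621
```

```bash
python3 - <<'E'
from h import *
s=ctrl.get_state(); go(s,[.3975,-.2495,.0145])
im,d=ctrl.get_image("wrist"); print(wproj(s,[.3965,-.2475,.064]),wproj(s,[.3965,-.2475,.008]))
cv2.imwrite("pics/w6c.png",cv2.resize(im[200:320,200:360],None,fx=5,fy=5,interpolation=2)[:,:,::-1])
E
```

```text
pos [ 0.3987 -0.2469  0.0764] yaxis [ 0.373 -0.928 -0.003] xaxis [-0.002  0.002 -1.   ] t 11.35 w 0.621 F [-0.4 -0.7 -0.9]
tool units [2.47 0.09 0.08]
[281.20594559 264.38111111] [281.07591468 230.35786612]
```

View pics/w6c.png

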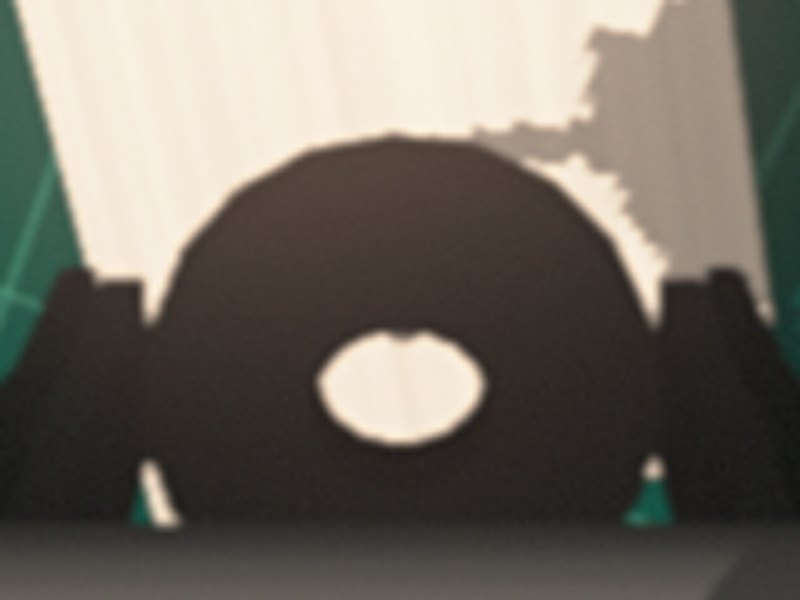

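```bash
python3 - <<'E'
from h import *
s=ctrl.get_state(); Rt=R.from_rotvec(s["tool_rot"]).as_matrix()
for uv,z in [((280,267.5),.063),((280,267.5),.060),((280,282),s["position"][2]+.006),((280,266),s["position"][2]-.006),((280,288.5),s["position"][2]-.006)]:
    p=wback(s,uv,z)[0]; print(p,(Rt.T@np.r_[p-s["position"][:2],0])*1000)
E
```

```text
[ 0.39411527 -0.24832381] [ 0.00579108 -0.94805273  5.14048818]
[ 0.39271531 -0.24888467] [ 0.00706233 -0.94928233  6.64860936]
[ 0.39572575 -0.24768914] [ 0.00431687 -0.93687095  3.40949567]
[ 0.39878154 -0.24645325] [ 0.00155509 -0.94502468  0.11325191]
[ 0.38568189 -0.25171893] [ 1.34306300e-02 -9.40128256e-01  1.42316098e+01]
```

Hole and stud are aligned to within about 1–2 mm, so I descend.

Request:
servo_tool(
  dp=[
    [0.4, 0, -0.06],
    [0.5, 0, 0],
    [0.6, 0, 0],
    [0.5, 0, 0],
    [0.42, 0, 0],
  ],
  yaw=[0, 0, 0, 0, 0],
)

```text
time: 11.9
position: [0.4007, -0.2468, 0.0161]
tool_rot: [2.012, 0.39, -2.013]
ft_force: [0.3, -0.3, -0.3]
grip_width: 0.623
```

Request:
servo_tool(
  dp=[
    [0, 0, 0],
    [0, 0, 0],
    [0, 0, 0],
    [0, 0, 0],
    [0, 0, 0],
  ],
  yaw=[0, 0, 0, 0, 0],
)

```text
time: 12.4
position: [0.4015, -0.2474, 0.0181]
tool_rot: [2.013, 0.388, -2.011]
ft_force: [-0.0, -0.6, -0.8]
grip_width: 0.626
```

Request:
servo_tool(
  dp=[
    [0.08, 0, 0],
    [0.07, 0, 0],
    [0, 0, 0],
    [0, 0, 0],
    [0, 0, 0],
  ],
  yaw=[0, 0, 0, 0, 0],
)

```text
time: 12.9
position: [0.4012, -0.2472, 0.0138]
tool_rot: [2.012, 0.389, -2.012]
ft_force: [0.5, -0.3, 0.1]
grip_width: 0.624
```

```bash
python3 - <<'E'
from h import *
s=ctrl.get_state(); go(s,[.3975,-.2495,.0145])
im,d=ctrl.get_image("wrist")
cv2.imwrite("pics/w7c.png",cv2.resize(im[200:320,200:360],None,fx=5,fy=5,interpolation=2)[:,:,::-1])
E
```

```text
pos [ 0.4012 -0.2472  0.0138] yaxis [ 0.373 -0.928  0.   ] xaxis [ 0. -0. -1.] t 12.9 w 0.624 F [ 0.5 -0.3  0.1]
tool units [-0.03  0.03  0.17]
```

View pics/w7c.png

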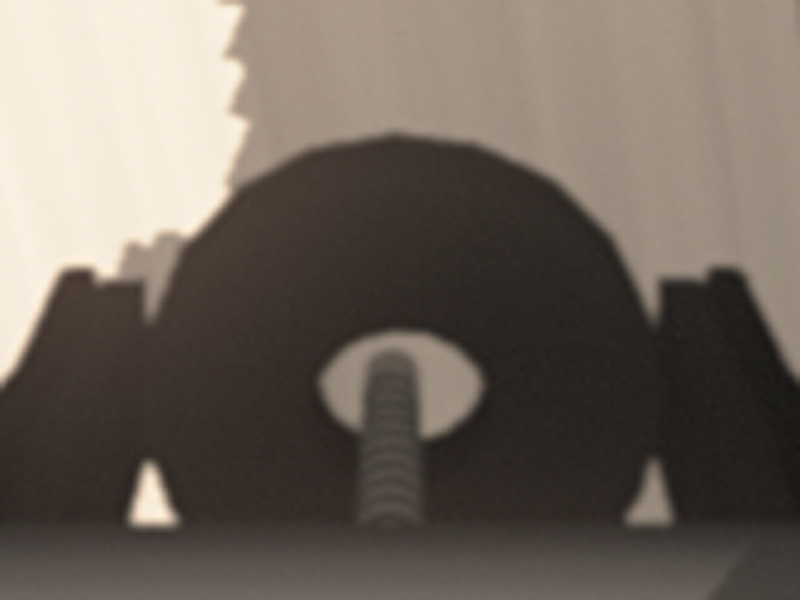

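Request:
servo_tool(
  dp=[
    [0, 0, 0],
    [0, 0, 0],
    [0, 0, 0],
    [-0.6, 0, 0],
    [-1, 0, 0],
  ],
  yaw=[0, 0, 0, 0, 0],
  fingers=1,
)

```text
time: 13.45
position: [0.3997, -0.2461, 0.0527]
tool_rot: [2.011, 0.393, -2.016]
ft_force: [0.7, -0.5, 0.2]
grip_width: 0.96
```

Request:
servo_tool(
  dp=[
    [-1, 0, 0],
    [-1, 0, 0],
    [-1, 0, 0],
    [-1, 0, 0],
    [-1, 0, 0],
  ],
  yaw=[0, 0, 0, 0, 0],
)

```text
time: 13.95
position: [0.401, -0.2469, 0.1798]
tool_rot: [2.012, 0.389, -2.012]
ft_force: [1.1, -0.3, -0.1]
grip_width: 0.997
```

```bash
python3 - <<'E'
from h import *
s=ctrl.get_state(); go(s,[.487,-.019,.1])
im,d=ctrl.get_image("wrist"); cv2.imwrite("pics/w8.png",im[:,:,::-1]); print(wproj(s,[.3965,-.2475,.064]),wproj(s,[.3965,-.2475,.020]))
im,d=ctrl.get_image("side"); cv2.imwrite("pics/s8.png",im[:,:,::-1])
E
```

```text
pos [ 0.401  -0.2469  0.1798] yaxis [ 0.373 -0.928  0.   ] xaxis [-0. -0. -1.] t 13.95 w 0.997 F [ 1.1 -0.3 -0.1]
tool units [ 3.19 -7.18 -6.59]
[279.62060168 213.8106848 ] [279.61921062 200.51731931]
```

View pics/w8.png

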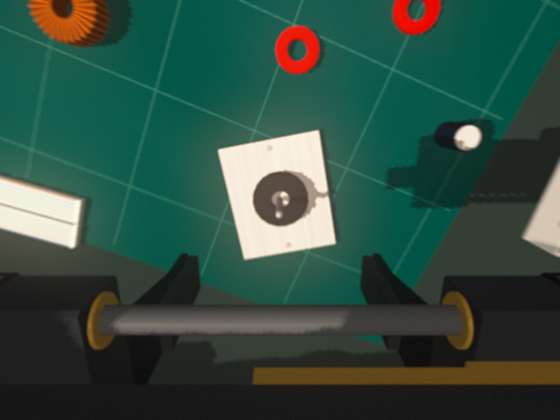

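View pics/s8.png

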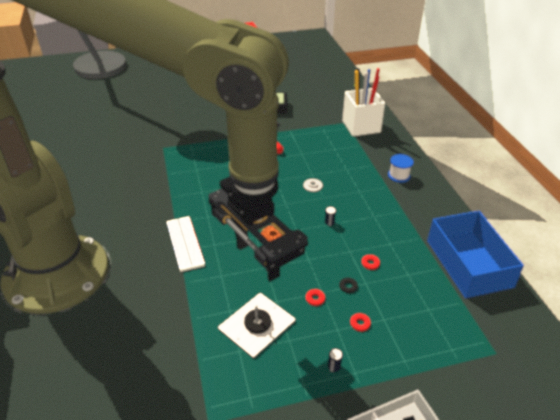

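Request:
servo_tool(
  dp=[
    [0, -0.9, -0.82],
    [0.1, -0.9, -0.82],
    [0.2, -0.9, -0.82],
    [0.3, -0.9, -0.82],
    [0.4, -0.9, -0.82],
  ],
  yaw=[0, 0, 0, 0, 0],
)

```text
time: 14.55
position: [0.4545, -0.1033, 0.1531]
tool_rot: [2.012, 0.388, -2.012]
ft_force: [0.4, -0.3, -0.1]
grip_width: 0.998
```

Request:
servo_tool(
  dp=[
    [0.5, -0.9, -0.82],
    [0.6, -0.9, -0.82],
    [0.4, -0.9, -0.82],
    [0, 0, 0],
    [0, 0, 0],
  ],
  yaw=[0, 0, 0, 0, 0],
)

```text
time: 15.05
position: [0.4856, -0.0185, 0.1154]
tool_rot: [2.01, 0.391, -2.013]
ft_force: [-0.7, -0.5, 1.1]
grip_width: 1.0
```

```bash
python3 - <<'E'
from h import *
s=ctrl.get_state(); go(s,[.487,-.019,.004]);print(s["joint_positions"].round(2))
im,d=ctrl.get_image("wrist"); cv2.imwrite("pics/w9.png",im[:,:,::-1]); print(wproj(s,[.487,-.019,.024]),wproj(s,[.487,-.019,.0]))
E
```

```text
pos [ 0.4856 -0.0185  0.1154] yaxis [ 0.374 -0.927 -0.001] xaxis [-0.002  0.    -1.   ] t 15.05 w 1.0 F [-0.7 -0.5  1.1]
tool units [ 4.46  0.04 -0.05]
[ 0.64  0.1  -0.69  1.96  0.07  1.11 -1.26]
[282.42001289 216.30412078] [282.22669119 207.71543856]
```

View pics/w9.png

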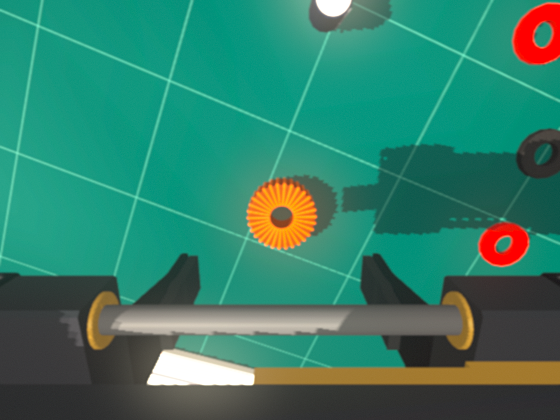

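Request:
servo_tool(
  dp=[
    [0.9, 0.02, -0.05],
    [0.9, 0, 0],
    [0.9, 0, 0],
    [0.8, 0, 0],
    [0.5, 0, 0],
  ],
  yaw=[0, 0, 0, 0, 0],
)

```text
time: 15.6
position: [0.4866, -0.0208, 0.015]
tool_rot: [2.012, 0.386, -2.016]
ft_force: [0.9, 0.0, -0.4]
grip_width: 1.002
```

Request:
servo_tool(
  dp=[
    [0.35, 0, 0],
    [0, 0, 0],
    [0, 0, 0],
    [0, 0, 0],
    [0, 0, 0],
  ],
  yaw=[0, 0, 0, 0, 0],
)

```text
time: 16.1
position: [0.4883, -0.0191, 0.0083]
tool_rot: [2.014, 0.388, -2.011]
ft_force: [-0.6, 0.5, -0.4]
grip_width: 0.999
```

Request:
servo_tool(
  dp=[
    [0, 0, 0],
    [0, 0, 0],
    [0, 0, 0],
    [0, 0, 0],
    [0, 0, 0],
  ],
  yaw=[0, 0, 0, 0, 0],
  fingers=0,
  grip_force=40,
)

```text
time: 16.6
position: [0.4876, -0.0189, 0.0075]
tool_rot: [2.012, 0.389, -2.012]
ft_force: [-0.2, 0.5, 0.4]
grip_width: 0.634
```

```bash
python3 - <<'E'
from h import *
s=ctrl.get_state(); go(s,[.487,-.019,.004])
im,d=ctrl.get_image("wrist"); cv2.imwrite("pics/w10.png",cv2.resize(im[180:320,200:360],None,fx=5,fy=4,interpolation=2)[:,:,::-1])
print(wproj(s,[s["position"][0],s["position"][1],.024]))
E
```

```text
pos [ 0.4876 -0.0189  0.0075] yaxis [ 0.373 -0.928  0.   ] xaxis [-0. -0. -1.] t 16.6 w 0.634 F [-0.2  0.5  0.4]
tool units [ 0.14 -0.01  0.02]
[281.94737337 286.35077436]
```

View pics/w10.png

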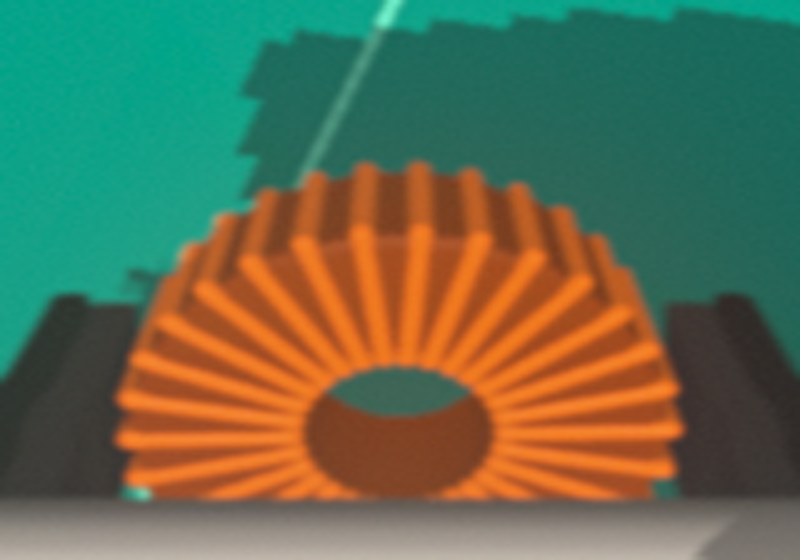

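Request:
servo_tool(
  dp=[
    [-0.5, 0, 0],
    [-0.9, 0, 0],
    [-1, 0, 0],
    [-1, 0, 0],
    [-0.8, 0, 0],
  ],
  yaw=[0, 0, 0, 0, 0],
)

```text
time: 17.15
position: [0.4877, -0.0187, 0.1144]
tool_rot: [2.013, 0.389, -2.011]
ft_force: [0.8, -0.2, -3.2]
grip_width: 0.613
```

Request:
servo_tool(
  dp=[
    [-0.1, 0.5, 0.5],
    [0, 0.8, 0.75],
    [0, 0.9, 0.85],
    [0, 0.9, 0.85],
    [0, 0.9, 0.85],
  ],
  yaw=[0, 0, 0, 0, 0],
)

```text
time: 17.65
position: [0.4359, -0.1479, 0.1155]
tool_rot: [2.012, 0.389, -2.012]
ft_force: [0.8, -0.6, -4.2]
grip_width: 0.61
```

Request:
servo_tool(
  dp=[
    [0, 0.9, 0.85],
    [0, 0.9, 0.85],
    [0, 0.8, 0.77],
    [0, 0.5, 0.5],
    [0, 0, 0],
  ],
  yaw=[0, 0, 0, 0, 0],
)

```text
time: 18.15
position: [0.395, -0.2491, 0.1152]
tool_rot: [2.014, 0.384, -2.016]
ft_force: [-1.0, -0.1, -2.7]
grip_width: 0.613
```

```bash
python3 - <<'E'
from h import *
s=ctrl.get_state(); go(s,[.397,-.247,.0285]);print(s["joint_positions"].round(2))
im,d=ctrl.get_image("wrist"); cv2.imwrite("pics/w11.png",cv2.resize(im[150:320,180:380],None,fx=4,fy=3.5,interpolation=2)[:,:,::-1])
print(wproj(s,[.3965,-.2475,.064]),wproj(s,[.3965,-.2475,.02]))
im,d=ctrl.get_image("side"); cv2.imwrite("pics/s11.png",cv2.resize(im[200:380,160:340],None,fx=4,fy=3.3,interpolation=2)[:,:,::-1])
E
```

```text
pos [ 0.395  -0.2491  0.1152] yaxis [ 0.368 -0.93   0.   ] xaxis [-0.001 -0.001 -1.   ] t 18.15 w 0.613 F [-1.  -0.1 -2.7]
tool units [ 3.47 -0.05 -0.11]
[ 0.95  0.04 -0.45  2.01  0.02  1.1  -0.7 ]
[279.86817848 233.29149306] [279.82275134 213.81255455]
```

View pics/w11.png

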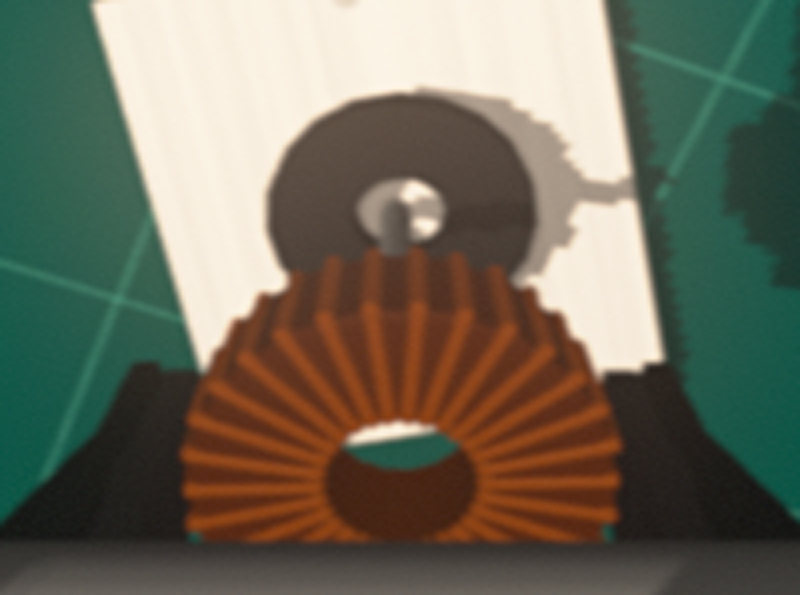

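View pics/s11.png

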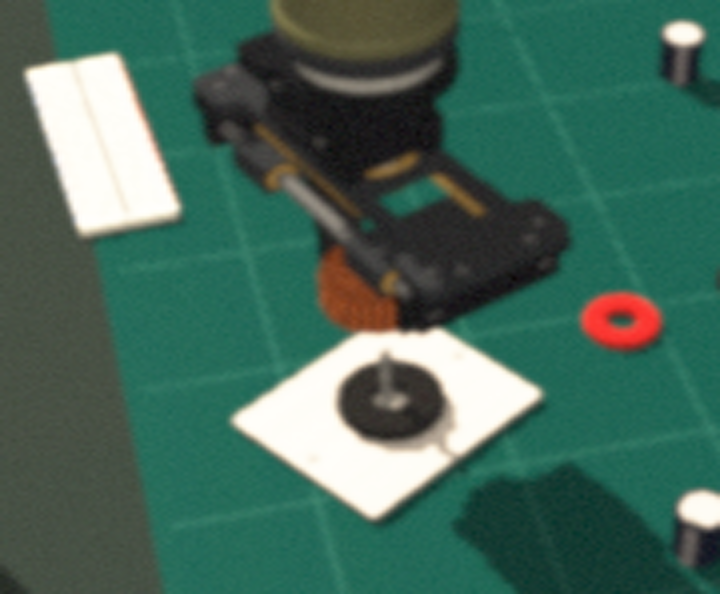

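Request:
servo_tool(
  dp=[
    [0.3, 0, -0.05],
    [0.4, 0, 0],
    [0.3, 0, 0],
    [0.2, 0, 0],
    [0, 0, 0],
  ],
  yaw=[0, 0, 0, 0, 0],
)

```text
time: 18.75
position: [0.3972, -0.2455, 0.0838]
tool_rot: [2.011, 0.391, -2.014]
ft_force: [-1.6, 0.2, -3.0]
grip_width: 0.609
```

```bash
python3 - <<'E'
from h import *
s=ctrl.get_state(); go(s,[.397,-.247,.0285])
im,d=ctrl.get_image("wrist"); s2=ctrl.get_state();go(s2,[.397,-.247,.0285]); cv2.imwrite("pics/w12.png",cv2.resize(im[150:320,180:380],None,fx=4,fy=3.5,interpolation=2)[:,:,::-1])
print(wproj(s,[.3965,-.2475,.064]),wproj(s,[.3965,-.2475,.02]))
E
```

```text
pos [ 0.3972 -0.2455  0.0838] yaxis [ 0.373 -0.928 -0.002] xaxis [-0.002  0.001 -1.   ] t 18.75 w 0.609 F [-1.6  0.2 -3. ]
tool units [2.21 0.06 0.03]
pos [ 0.3976 -0.2459  0.0845] yaxis [ 0.373 -0.928 -0.001] xaxis [-0.001  0.001 -1.   ] t 18.8 w 0.61 F [ 0.5 -0.5 -3.2]
tool units [2.24 0.04 0.04]
[284.26178146 257.47647225] [283.58591515 231.45838503]
```

View pics/w12.png

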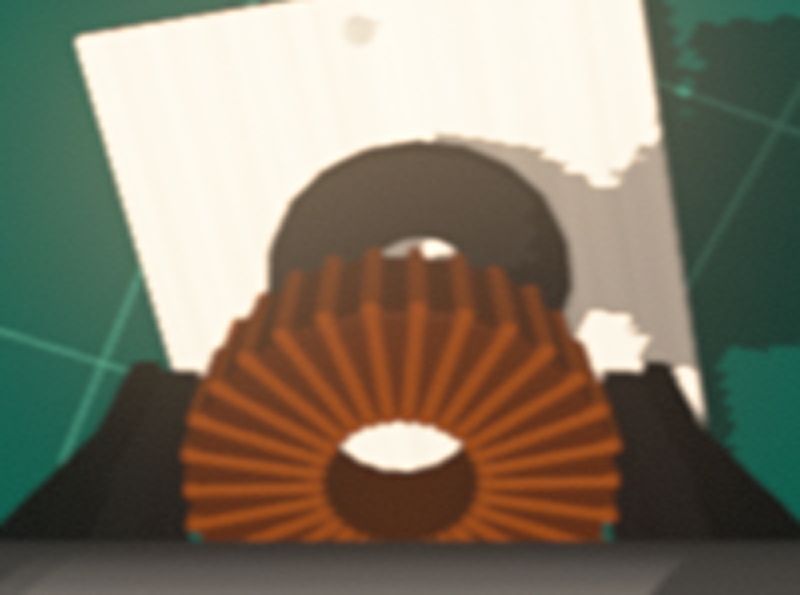

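Request:
servo_tool(
  dp=[
    [0.3, 0.06, 0.03],
    [0.5, 0, 0],
    [0.5, 0, 0],
    [0.4, 0, 0],
    [0.2, 0, 0],
  ],
  yaw=[0, 0, 0, 0, 0],
)

```text
time: 19.3
position: [0.3968, -0.2473, 0.0358]
tool_rot: [2.011, 0.391, -2.015]
ft_force: [0.9, -0.5, -2.7]
grip_width: 0.61
```

Request:
servo_tool(
  dp=[
    [0.1, 0, 0],
    [0.1, 0, 0],
    [0, 0, 0],
    [0, 0, 0],
    [0, 0, 0],
  ],
  yaw=[0, 0, 0, 0, 0],
)

```text
time: 19.8
position: [0.398, -0.2482, 0.033]
tool_rot: [2.013, 0.388, -2.012]
ft_force: [-0.4, 0.6, -2.5]
grip_width: 0.613
```

```bash
python3 - <<'E'
from h import *
s=ctrl.get_state(); go(s,[.397,-.247,.0275])
im,d=ctrl.get_image("wrist"); cv2.imwrite("pics/w13.png",cv2.resize(im[150:320,180:380],None,fx=4,fy=3.5,interpolation=2)[:,:,::-1])
E
```

```text
pos [ 0.398  -0.2482  0.033 ] yaxis [ 0.373 -0.928  0.001] xaxis [ 0.001 -0.001 -1.   ] t 19.8 w 0.613 F [-0.4  0.6 -2.5]
tool units [ 0.22 -0.06  0.02]
```

View pics/w13.png

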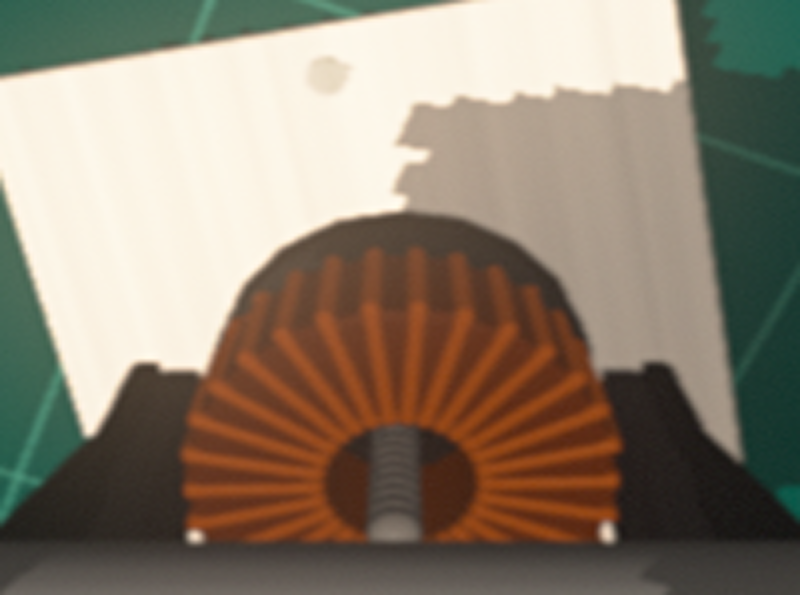

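Request:
servo_tool(
  dp=[
    [0.07, 0, 0],
    [0.07, 0, 0],
    [0.06, 0, 0],
    [0, 0, 0],
    [0, 0, 0],
  ],
  yaw=[0, 0, 0, 0, 0],
)

```text
time: 20.35
position: [0.3977, -0.2479, 0.0275]
tool_rot: [2.012, 0.389, -2.012]
ft_force: [0.2, -0.4, -2.2]
grip_width: 0.612
```

Request:
servo_tool(
  dp=[
    [0, 0, 0],
    [0, 0, 0],
    [0, 0, 0],
    [0, 0, 0],
    [0, 0, 0],
  ],
  yaw=[0, 0, 0, 0, 0],
)

```text
time: 20.85
position: [0.3977, -0.2479, 0.0275]
tool_rot: [2.012, 0.389, -2.012]
ft_force: [0.1, -0.1, -1.9]
grip_width: 0.61
```

Request:
servo_tool(
  dp=[
    [0.02, 0, 0],
    [0.02, 0, 0],
    [0, 0, 0],
    [0, 0, 0],
    [0, 0, 0],
  ],
  yaw=[0, 0, 0, 0, 0],
)

```text
time: 21.35
position: [0.3977, -0.2479, 0.0274]
tool_rot: [2.012, 0.389, -2.013]
ft_force: [-3.5, 1.7, 7.3]
grip_width: 0.612
```

Contact: the vertical force went from −2 to +7 N, so the core is seated. I release it.

Request:
servo_tool(
  dp=[
    [0, 0, 0],
    [0, 0, 0],
    [0, 0, 0],
    [-0.5, 0, 0],
    [-1, 0, 0],
  ],
  yaw=[0, 0, 0, 0, 0],
  fingers=1,
)

```text
time: 21.85
position: [0.3965, -0.247, 0.0635]
tool_rot: [2.011, 0.392, -2.016]
ft_force: [0.5, -0.7, 0.4]
grip_width: 0.958
```

Request:
servo_tool(
  dp=[
    [-1, 0, 0],
    [-1, 0, 0],
    [-1, 0, 0],
    [-1, 0, 0],
    [-0.5, -0.5, -0.5],
  ],
  yaw=[0, 0, 0, 0, 0],
)

```text
time: 22.35
position: [0.405, -0.2341, 0.1798]
tool_rot: [2.016, 0.381, -2.01]
ft_force: [0.0, -0.2, 0.3]
grip_width: 1.0
```

```bash
python3 - <<'E'
from h import *
s=ctrl.get_state(); go(s,[.611,-.197,.1])
im,d=ctrl.get_image("wrist"); cv2.imwrite("pics/w14.png",im[:,:,::-1]); print(wproj(s,[.3965,-.2475,.064]),wproj(s,[.3965,-.2475,.044]))
im,d=ctrl.get_image("side"); cv2.imwrite("pics/s14.png",im[:,:,::-1])
t,d=ctrl.get_image("top"); 
for cam,im in (("side",im),("top",t)):
    g=im.astype(int); m=(g.max(2)<70).astype(np.uint8)
    u,v=np.round(proj(cam,np.array([.61,-.197,.004]))).astype(int); k=np.zeros_like(m);k[v-12:v+13,u-14:u+15]=1
    cs,_=cv2.findContours(m*k,0,2)
    if cs:
        c=max(cs,key=cv2.contourArea); M=cv2.moments(c); print(cam,cv2.boundingRect(c),back(cam,(M["m10"]/M["m00"],M["m01"]/M["m00"]),.004))
E
```

```text
pos [ 0.405  -0.2341  0.1798] yaxis [ 0.369 -0.929  0.004] xaxis [ 0.003 -0.004 -1.   ] t 22.35 w 1.0 F [ 0.  -0.2  0.3]
tool units [ 3.21  1.65 -8.2 ]
[290.87932655 223.19566   ] [290.10195367 216.23054061]
side (340, 278, 19, 16) [[ 0.610444   -0.19988345]]
top (345, 184, 14, 13) [[ 0.60927941 -0.19709843]]
```

View pics/w14.png

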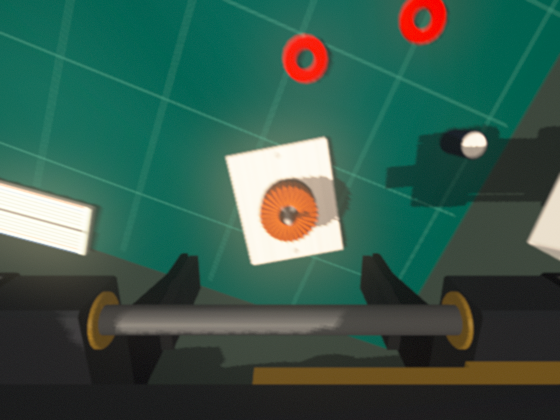

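View pics/s14.png

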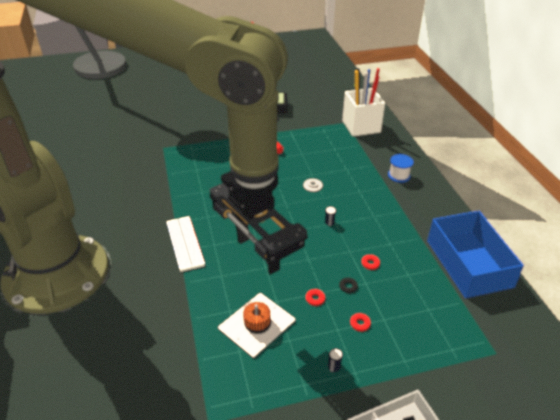

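Request:
servo_tool(
  dp=[
    [0, 0.18, -0.91],
    [0, 0.18, -0.91],
    [0.2, 0.18, -0.91],
    [0.3, 0.18, -0.91],
    [0.3, 0.18, -0.91],
  ],
  yaw=[0, 0, 0, 0, 0],
  fingers=0.7,
)

```text
time: 23.0
position: [0.5185, -0.2108, 0.155]
tool_rot: [2.011, 0.389, -2.015]
ft_force: [0.1, 0.4, 0.1]
grip_width: 0.714
```

Request:
servo_tool(
  dp=[
    [0.4, 0.18, -0.91],
    [0.6, 0.18, -0.91],
    [0.7, 0.18, -0.91],
    [0.4, 0.18, -0.91],
    [0, 0, 0],
  ],
  yaw=[0, 0, 0, 0, 0],
)

```text
time: 23.5
position: [0.6099, -0.1915, 0.1003]
tool_rot: [2.01, 0.395, -2.016]
ft_force: [-0.3, 0.6, 1.0]
grip_width: 0.7
```

```bash
python3 - <<'E'
from h import *
s=ctrl.get_state(); go(s,[.610,-.198,.003]);print(s["joint_positions"].round(2))
im,d=ctrl.get_image("wrist"); cv2.imwrite("pics/w15.png",im[:,:,::-1]); print(wproj(s,[.610,-.198,.008]))
s=ctrl.get_state(); go(s,[.610,-.198,.003])
E
```

```text
pos [ 0.6099 -0.1915  0.1003] yaxis [ 0.375 -0.927 -0.004] xaxis [-0.004  0.003 -1.   ] t 23.5 w 0.7 F [-0.3  0.6  1. ]
tool units [3.89 0.26 0.09]
[ 0.68  0.44 -0.53  1.6   0.23  1.17 -1.09]
[289.08392213 219.982906  ]
pos [ 0.609  -0.1924  0.1014] yaxis [ 0.374 -0.927 -0.003] xaxis [-0.004  0.002 -1.   ] t 23.55 w 0.699 F [-0.3 -0.7  0.4]
tool units [3.93 0.24 0.03]
```

View pics/w15.png

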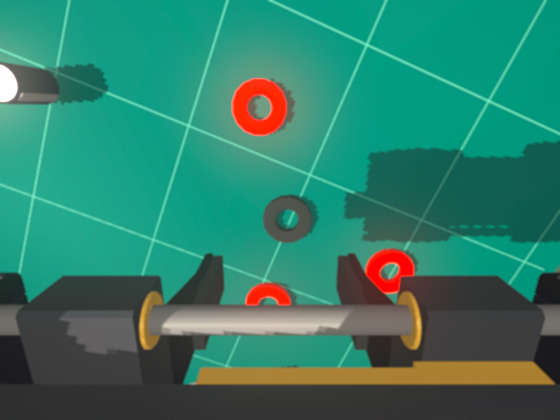

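Request:
servo_tool(
  dp=[
    [0.8, 0.25, 0.02],
    [0.8, 0, 0],
    [0.8, 0, 0],
    [0.8, 0, 0],
    [0.6, 0, 0],
  ],
  yaw=[0, 0, 0, 0, 0],
)

```text
time: 24.05
position: [0.6098, -0.2002, 0.0078]
tool_rot: [2.011, 0.388, -2.015]
ft_force: [-0.3, -0.3, -0.4]
grip_width: 0.701
```

Request:
servo_tool(
  dp=[
    [0.1, 0, 0],
    [0, 0, 0],
    [0, 0, 0],
    [0, 0, 0],
    [0, 0, 0],
  ],
  yaw=[0, 0, 0, 0, 0],
)

```text
time: 24.55
position: [0.6123, -0.1991, 0.0075]
tool_rot: [2.013, 0.388, -2.011]
ft_force: [-0.2, 0.3, -0.7]
grip_width: 0.7
```

```bash
python3 - <<'E'
from h import *
s=ctrl.get_state(); go(s,[.610,-.198,.003])
im,d=ctrl.get_image("wrist"); cv2.imwrite("pics/w16.png",cv2.resize(im[180:320,200:360],None,fx=5,fy=4,interpolation=2)[:,:,::-1]); print(wproj(s,np.r_[s["position"][:2],.008]))
E
```

```text
pos [ 0.6123 -0.1991  0.0075] yaxis [ 0.373 -0.928  0.001] xaxis [ 0.001 -0.001 -1.   ] t 24.55 w 0.7 F [-0.2  0.3 -0.7]
tool units [ 0.18 -0.08  0.07]
[281.75283674 271.25196307]
```

View pics/w16.png

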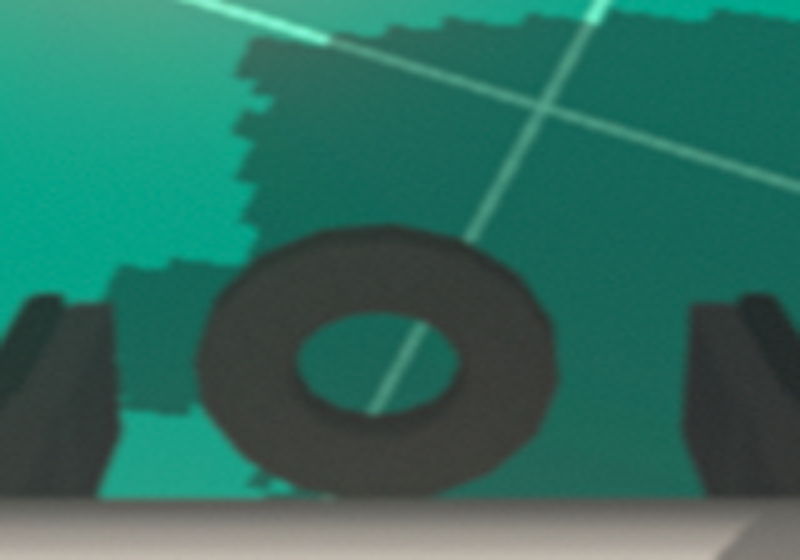

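Request:
servo_tool(
  dp=[
    [0.1, -0.1, 0.05],
    [0.08, 0, 0],
    [0, 0, 0],
    [0, 0, 0],
    [0, 0, 0],
  ],
  yaw=[0, 0, 0, 0, 0],
)

```text
time: 25.1
position: [0.6096, -0.1971, 0.002]
tool_rot: [2.012, 0.389, -2.012]
ft_force: [-0.3, 0.4, 0.4]
grip_width: 0.699
```

Request:
servo_tool(
  dp=[
    [0, 0, 0],
    [0, 0, 0],
    [0, 0, 0],
    [0, 0, 0],
    [0, 0, 0],
  ],
  yaw=[0, 0, 0, 0, 0],
  fingers=0,
  grip_force=15,
)

```text
time: 25.6
position: [0.6096, -0.1971, 0.0021]
tool_rot: [2.012, 0.389, -2.012]
ft_force: [0.5, 0.1, -0.1]
grip_width: 0.448
```

```bash
python3 - <<'E'
from h import *
s=ctrl.get_state(); go(s,[.610,-.198,.003])
im,d=ctrl.get_image("wrist"); cv2.imwrite("pics/w17.png",cv2.resize(im[180:320,200:360],None,fx=5,fy=4,interpolation=2)[:,:,::-1]); print(wproj(s,np.r_[s["position"][:2],.008]))
E
```

```text
pos [ 0.6096 -0.1971  0.0021] yaxis [ 0.373 -0.928  0.   ] xaxis [ 0. -0. -1.] t 25.6 w 0.448 F [ 0.5  0.1 -0.1]
tool units [-0.04  0.04 -0.  ]
[281.8156712  276.07284942]
```

View pics/w17.png

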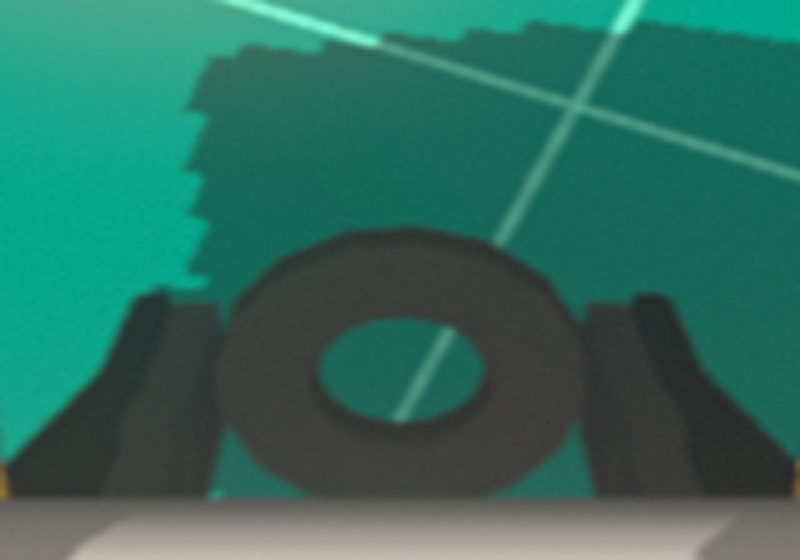

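Request:
servo_tool(
  dp=[
    [-0.5, 0, 0],
    [-0.9, 0, 0],
    [-1, 0, 0],
    [-1, 0, 0],
    [-0.9, 0, 0.3],
  ],
  yaw=[0, 0, 0, 0, 0],
)

```text
time: 26.15
position: [0.6037, -0.199, 0.112]
tool_rot: [2.014, 0.39, -2.009]
ft_force: [-0.8, 0.2, -0.6]
grip_width: 0.443
```

Request:
servo_tool(
  dp=[
    [-0.2, -0.14, 0.8],
    [0, -0.14, 0.9],
    [0, -0.14, 0.9],
    [0, -0.14, 0.9],
    [0, -0.14, 0.9],
  ],
  yaw=[0, 0, 0, 0, 0],
)

```text
time: 26.65
position: [0.4933, -0.2248, 0.1156]
tool_rot: [2.013, 0.388, -2.011]
ft_force: [0.4, -0.5, -0.7]
grip_width: 0.44
```

Request:
servo_tool(
  dp=[
    [0, -0.14, 0.9],
    [0, -0.14, 0.9],
    [0, -0.14, 0.9],
    [0, -0.14, 0.9],
    [0, -0.05, 0.39],
  ],
  yaw=[0, 0, 0, 0, 0],
)

```text
time: 27.15
position: [0.3941, -0.2484, 0.1153]
tool_rot: [2.012, 0.386, -2.013]
ft_force: [-0.3, 0.0, -0.1]
grip_width: 0.442
```

Request:
servo_tool(
  dp=[
    [0.2, 0, 0],
    [0.2, 0, 0],
    [0.1, 0, 0],
    [0, 0, 0],
    [0, 0, 0],
  ],
  yaw=[0, 0, 0, 0, 0],
)

```text
time: 27.65
position: [0.3963, -0.2472, 0.1018]
tool_rot: [2.012, 0.391, -2.012]
ft_force: [0.4, -0.4, -0.3]
grip_width: 0.442
```

```bash
python3 - <<'E'
from h import *
s=ctrl.get_state(); go(s,[.3958,-.2478,.0461])
im,d=ctrl.get_image("wrist"); cv2.imwrite("pics/w18.png",cv2.resize(im[150:320,180:380],None,fx=4,fy=3.5,interpolation=2)[:,:,::-1])
print(wproj(s,[.3965,-.2475,.064]),wproj(s,[.3965,-.2475,.044]))
E
```

```text
pos [ 0.3963 -0.2472  0.1018] yaxis [ 0.374 -0.928 -0.001] xaxis [-0.     0.001 -1.   ] t 27.65 w 0.442 F [ 0.4 -0.4 -0.3]
tool units [2.23 0.02 0.03]
[281.95938846 243.61083267] [281.79090564 232.63368448]
```

View pics/w18.png

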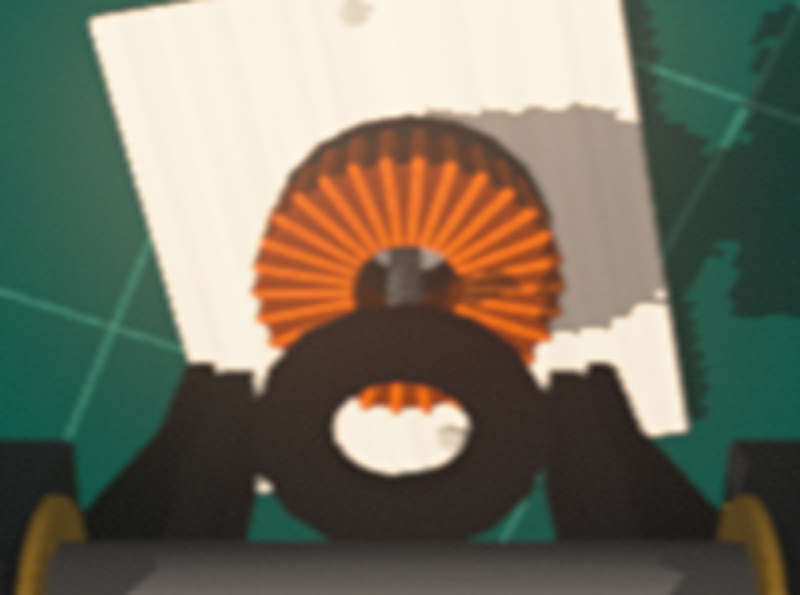

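Request:
servo_tool(
  dp=[
    [0.4, 0.02, 0.03],
    [0.5, 0, 0],
    [0.5, 0, 0],
    [0.4, 0, 0],
    [0.2, 0, 0],
  ],
  yaw=[0, 0, 0, 0, 0],
)

```text
time: 28.2
position: [0.3943, -0.2478, 0.0503]
tool_rot: [2.012, 0.391, -2.015]
ft_force: [-0.0, 0.3, 0.0]
grip_width: 0.447
```

Request:
servo_tool(
  dp=[
    [0.1, 0, 0],
    [0, 0, 0],
    [0, 0, 0],
    [0, 0, 0],
    [0, 0, 0],
  ],
  yaw=[0, 0, 0, 0, 0],
)

```text
time: 28.7
position: [0.3955, -0.2486, 0.05]
tool_rot: [2.013, 0.388, -2.012]
ft_force: [0.2, -0.7, 0.2]
grip_width: 0.44
```

```bash
python3 - <<'E'
from h import *
s=ctrl.get_state(); go(s,[.3958,-.2478,.0461])
im,d=ctrl.get_image("wrist"); cv2.imwrite("pics/w19.png",cv2.resize(im[150:320,180:380],None,fx=4,fy=3.5,interpolation=2)[:,:,::-1])
E
```

```text
pos [ 0.3955 -0.2486  0.05  ] yaxis [ 0.373 -0.928  0.001] xaxis [ 0.001 -0.001 -1.   ] t 28.7 w 0.44 F [ 0.2 -0.7  0.2]
tool units [ 0.15 -0.03 -0.02]
```

View pics/w19.png

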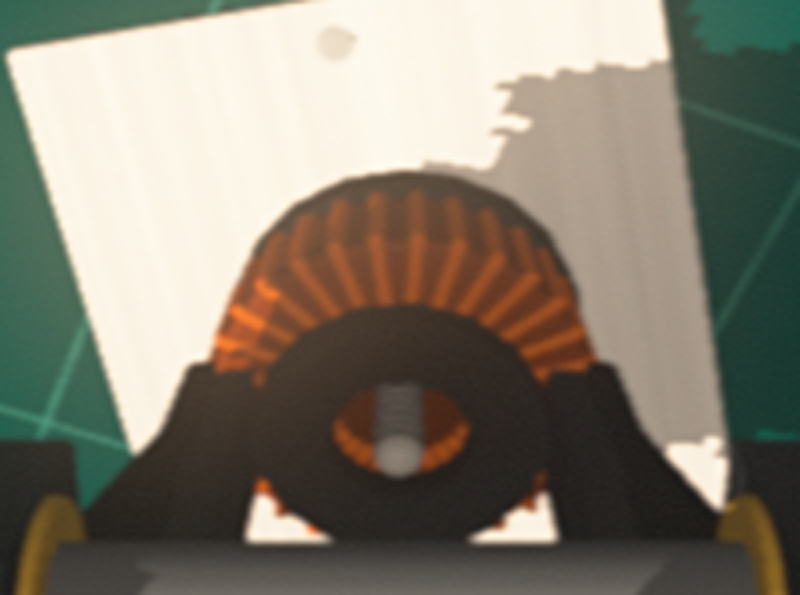

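Request:
servo_tool(
  dp=[
    [0.06, 0, 0],
    [0.06, 0, 0],
    [0, 0, 0],
    [0, 0, 0],
    [0, 0, 0],
  ],
  yaw=[0, 0, 0, 0, 0],
)

```text
time: 29.25
position: [0.3952, -0.2484, 0.0465]
tool_rot: [2.012, 0.389, -2.012]
ft_force: [0.3, -0.3, -0.0]
grip_width: 0.44
```

Request:
servo_tool(
  dp=[
    [0.02, 0, 0],
    [0.02, 0, 0],
    [0, 0, 0],
    [0, 0, 0],
    [0, 0, 0],
  ],
  yaw=[0, 0, 0, 0, 0],
)

```text
time: 29.75
position: [0.3953, -0.2485, 0.0459]
tool_rot: [2.012, 0.389, -2.012]
ft_force: [-1.5, 1.3, 5.5]
grip_width: 0.442
```

Request:
servo_tool(
  dp=[
    [0, 0, 0],
    [0, 0, 0],
    [0, 0, 0],
    [-0.5, 0, 0],
    [-1, 0, 0],
  ],
  yaw=[0, 0, 0, 0, 0],
  fingers=0.7,
)

```text
time: 30.25
position: [0.3939, -0.2474, 0.0824]
tool_rot: [2.011, 0.393, -2.016]
ft_force: [0.6, -0.3, -0.1]
grip_width: 0.692
```

Request:
servo_tool(
  dp=[
    [-1, 0, 0],
    [-1, 0, 0],
    [-1, 0, 0],
    [-1, 0, 0],
    [-0.5, -0.4, -0.6],
  ],
  yaw=[0, 0, 0, 0, 0],
)

```text
time: 30.75
position: [0.4054, -0.2359, 0.1987]
tool_rot: [2.015, 0.381, -2.011]
ft_force: [1.7, 0.3, -1.1]
grip_width: 0.694
```

```bash
python3 - <<'E'
from h import *
s=ctrl.get_state(); go(s,[.640,.156,.11])
im,d=ctrl.get_image("wrist"); cv2.imwrite("pics/w20.png",cv2.resize(im[130:320,180:400],None,fx=3.6,fy=3.15,interpolation=2)[:,:,::-1])
im,d=ctrl.get_image("side"); cv2.imwrite("pics/s20.png",cv2.resize(im[240:380,180:360],None,fx=4,fy=4,interpolation=2)[:,:,::-1])
E
```

```text
pos [ 0.4054 -0.2359  0.1987] yaxis [ 0.369 -0.929  0.004] xaxis [ 0.003 -0.003 -1.   ] t 30.75 w 0.694 F [ 1.7  0.3 -1.1]
tool units [  3.52 -11.12 -14.5 ]
```

View pics/w20.png

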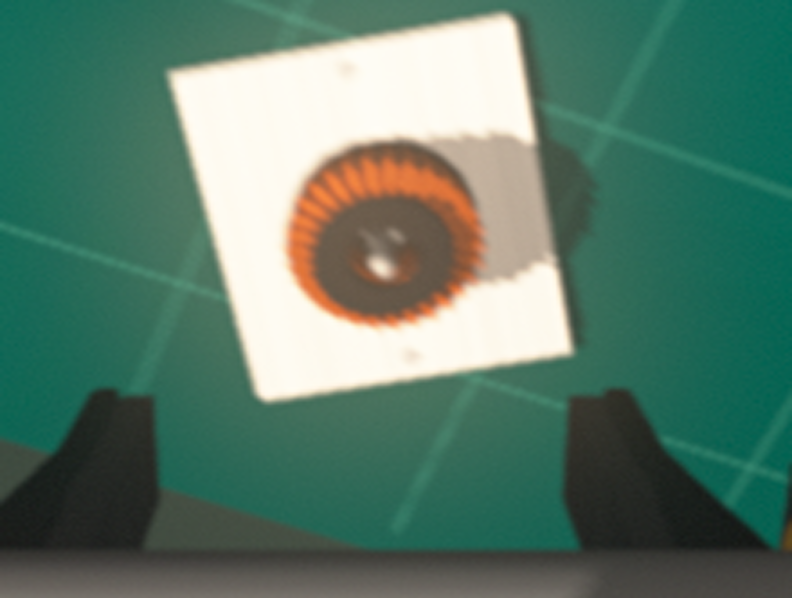

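View pics/s20.png

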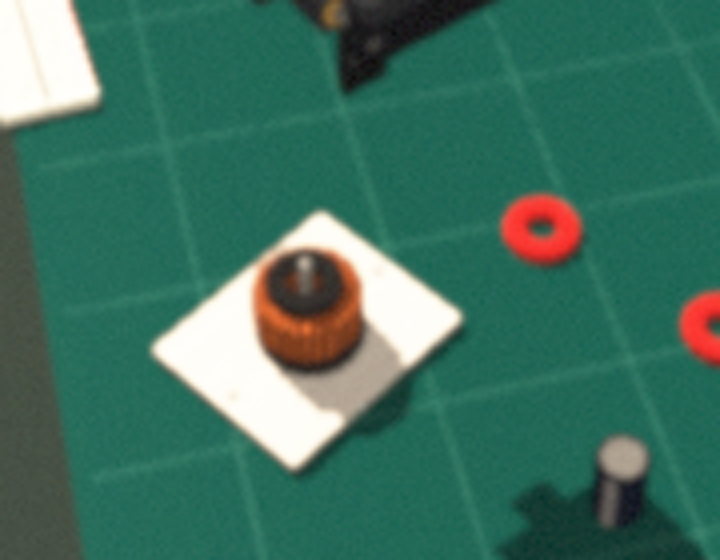

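Request:
servo_tool(
  dp=[
    [0, -0.75, -0.97],
    [0, -0.75, -0.97],
    [0, -0.75, -0.97],
    [0, -0.75, -0.97],
    [0, -0.75, -0.97],
  ],
  yaw=[0, 0, 0, 0, 0],
  fingers=0.55,
)

```text
time: 31.35
position: [0.4827, -0.1008, 0.1948]
tool_rot: [2.011, 0.389, -2.014]
ft_force: [-0.5, -1.4, -0.2]
grip_width: 0.551
```

Request:
servo_tool(
  dp=[
    [0, -0.75, -0.97],
    [0, -0.75, -0.97],
    [0, -0.75, -0.97],
    [0, -0.75, -0.97],
    [0, -0.75, -0.97],
  ],
  yaw=[0, 0, 0, 0, 0],
)

```text
time: 31.85
position: [0.5606, 0.031, 0.1947]
tool_rot: [2.011, 0.388, -2.014]
ft_force: [0.3, -0.2, -0.2]
grip_width: 0.555
```

Request:
servo_tool(
  dp=[
    [0.5, -0.75, -0.97],
    [0.7, -0.75, -0.97],
    [0.8, -0.75, -0.97],
    [0.8, -0.75, -0.97],
    [0.7, -0.62, -0.92],
  ],
  yaw=[0, 0, 0, 0, 0],
)

```text
time: 32.35
position: [0.6379, 0.16, 0.1057]
tool_rot: [2.009, 0.389, -2.014]
ft_force: [0.2, -0.0, -0.1]
grip_width: 0.551
```

Request:
servo_tool(
  dp=[
    [0, 0, 0],
    [0, 0, 0],
    [0, 0, 0],
    [0, 0, 0],
    [0, 0, 0],
  ],
  yaw=[0, 0, 0, 0, 0],
)

```text
time: 32.85
position: [0.6387, 0.1582, 0.109]
tool_rot: [2.014, 0.386, -2.012]
ft_force: [-0.9, -0.3, 1.5]
grip_width: 0.55
```

```bash
python3 - <<'E'
from h import *
s=ctrl.get_state(); go(s,[.640,.156,.006]);print(s["joint_positions"].round(2))
im,d=ctrl.get_image("wrist"); cv2.imwrite("pics/w21.png",im[:,:,::-1]); print(wproj(s,[.640,.156,.010]))
E
```

```text
pos [0.6387 0.1582 0.109 ] yaxis [ 0.371 -0.929  0.001] xaxis [ 0.002 -0.001 -1.   ] t 32.85 w 0.55 F [-0.9 -0.3  1.5]
tool units [ 4.12  0.1  -0.01]
[ 0.28  0.52 -0.76  1.54  0.38  1.22 -1.73]
[283.95805395 214.54190358]
```

View pics/w21.png

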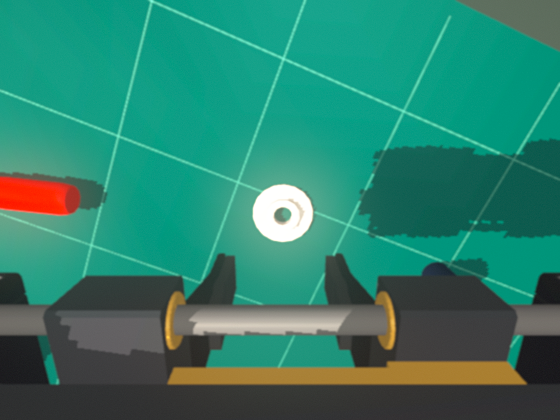

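Request:
servo_tool(
  dp=[
    [0.8, 0.07, -0.03],
    [0.9, 0, 0],
    [0.9, 0, 0],
    [0.8, 0, 0],
    [0.4, 0, 0],
  ],
  yaw=[0, 0, 0, 0, 0],
)

```text
time: 33.4
position: [0.6386, 0.1572, 0.0114]
tool_rot: [2.01, 0.388, -2.015]
ft_force: [-0.1, -0.5, -0.5]
grip_width: 0.549
```

Request:
servo_tool(
  dp=[
    [0, 0, 0],
    [0, 0, 0],
    [0, 0, 0],
    [0, 0, 0],
    [0, 0, 0],
  ],
  yaw=[0, 0, 0, 0, 0],
)

```text
time: 33.9
position: [0.6401, 0.1583, 0.0139]
tool_rot: [2.014, 0.389, -2.011]
ft_force: [0.3, -0.7, -0.9]
grip_width: 0.548
```

```bash
python3 - <<'E'
from h import *
s=ctrl.get_state(); go(s,[.640,.156,.0055])
im,d=ctrl.get_image("wrist"); cv2.imwrite("pics/w22.png",cv2.resize(im[180:320,200:360],None,fx=5,fy=4,interpolation=2)[:,:,::-1]); print(wproj(s,np.r_[s["position"][:2],.010]))
E
```

```text
pos [0.6401 0.1583 0.0139] yaxis [ 0.373 -0.928  0.   ] xaxis [ 0.001  0.    -1.   ] t 33.9 w 0.548 F [ 0.3 -0.7 -0.9]
tool units [0.33 0.08 0.04]
[281.70135951 267.58669094]
```

View pics/w22.png

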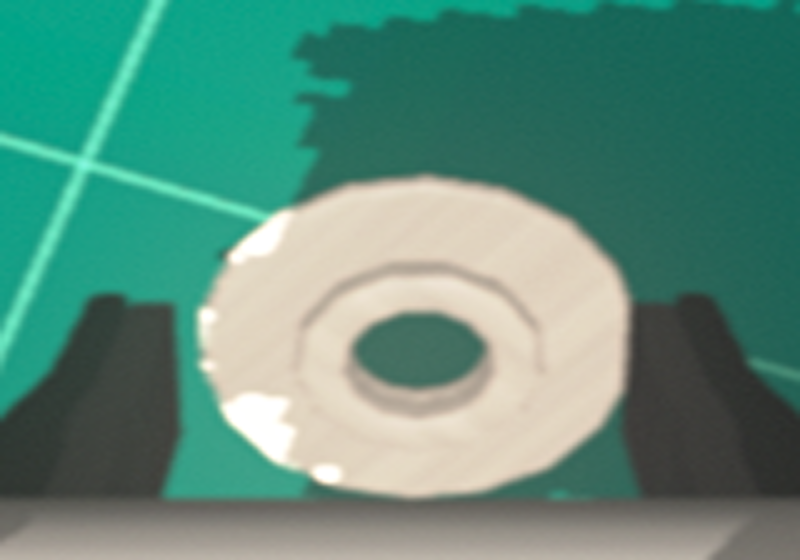

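Request:
servo_tool(
  dp=[
    [0.1, 0.05, 0.05],
    [0.12, 0, 0],
    [0.08, 0, 0],
    [0, 0, 0],
    [0, 0, 0],
  ],
  yaw=[0, 0, 0, 0, 0],
)

```text
time: 34.45
position: [0.6388, 0.1566, 0.0053]
tool_rot: [2.012, 0.389, -2.013]
ft_force: [-0.3, 0.1, 0.2]
grip_width: 0.547
```

Request:
servo_tool(
  dp=[
    [0, 0, 0],
    [0, 0, 0],
    [0, 0, 0],
    [0, 0, 0],
    [0, 0, 0],
  ],
  yaw=[0, 0, 0, 0, 0],
)

```text
time: 34.95
position: [0.6389, 0.1565, 0.0055]
tool_rot: [2.012, 0.389, -2.012]
ft_force: [0.6, 0.2, -0.5]
grip_width: 0.548
```

Request:
servo_tool(
  dp=[
    [0, 0, 0],
    [0, 0, 0],
    [0, 0, 0],
    [0, 0, 0],
    [0, 0, 0],
  ],
  yaw=[0, 0, 0, 0, 0],
  fingers=0,
  grip_force=30,
)

```text
time: 35.45
position: [0.6389, 0.1565, 0.0055]
tool_rot: [2.012, 0.389, -2.012]
ft_force: [0.1, -0.1, -0.6]
grip_width: 0.294
```

Request:
servo_tool(
  dp=[
    [-0.3, 0, 0],
    [-0.5, 0, 0],
    [-0.5, 0, 0],
    [0, 0, 0],
    [0, 0, 0],
  ],
  yaw=[0, 0, 0, 0, 0],
)

```text
time: 35.95
position: [0.6394, 0.1566, 0.0389]
tool_rot: [2.014, 0.388, -2.011]
ft_force: [-0.4, 0.5, -0.6]
grip_width: 0.294
```

```bash
python3 - <<'E'
from h import *
s=ctrl.get_state(); go(s,[.640,.156,.0055])
im,d=ctrl.get_image("wrist"); cv2.imwrite("pics/w23.png",cv2.resize(im[180:320,200:360],None,fx=5,fy=4,interpolation=2)[:,:,::-1]); print(wproj(s,s["position"]-[0,0,-.0045]))
E
```

```text
pos [0.6394 0.1566 0.0389] yaxis [ 0.373 -0.928  0.001] xaxis [ 0.002 -0.    -1.   ] t 35.95 w 0.294 F [-0.4  0.5 -0.6]
tool units [ 1.34  0.03 -0.01]
[281.80152455 274.78470254]
```

View pics/w23.png

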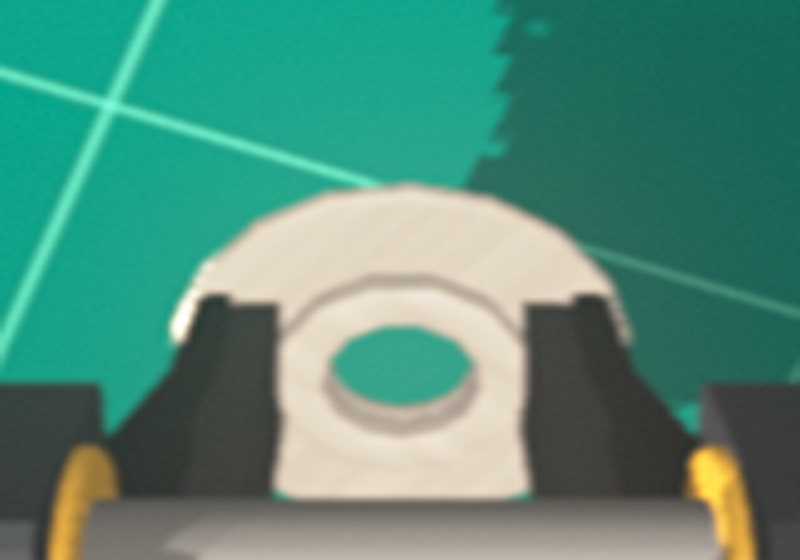

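Request:
servo_tool(
  dp=[
    [-0.7, 0, 0],
    [-0.9, 0, 0],
    [-0.9, 0, 0],
    [-0.8, 0.3, 0.4],
    [-0.3, 0.5, 0.66],
  ],
  yaw=[0, 0, 0, 0, 0],
)

```text
time: 36.5
position: [0.6228, 0.1304, 0.1315]
tool_rot: [2.016, 0.393, -2.007]
ft_force: [0.3, -0.2, -0.2]
grip_width: 0.293
```

Request:
servo_tool(
  dp=[
    [0, 0.7, 0.92],
    [0, 0.7, 0.92],
    [0, 0.7, 0.92],
    [0, 0.7, 0.92],
    [0, 0.7, 0.92],
  ],
  yaw=[0, 0, 0, 0, 0],
)

```text
time: 37.0
position: [0.547, 0.0033, 0.1288]
tool_rot: [2.012, 0.389, -2.012]
ft_force: [-0.1, -0.4, 0.1]
grip_width: 0.293
```

Request:
servo_tool(
  dp=[
    [0, 0.7, 0.92],
    [0, 0.7, 0.92],
    [0, 0.7, 0.92],
    [0, 0.7, 0.92],
    [0, 0.7, 0.92],
  ],
  yaw=[0, 0, 0, 0, 0],
)

```text
time: 37.5
position: [0.473, -0.1207, 0.1289]
tool_rot: [2.012, 0.389, -2.011]
ft_force: [-0.3, -1.0, -0.5]
grip_width: 0.298
```

Request:
servo_tool(
  dp=[
    [0, 0.7, 0.92],
    [0, 0.7, 0.92],
    [0, 0.7, 0.92],
    [0, 0.7, 0.92],
    [0, 0.5, 0.8],
  ],
  yaw=[0, 0, 0, 0, 0],
)

```text
time: 38.0
position: [0.3997, -0.2396, 0.129]
tool_rot: [2.013, 0.387, -2.012]
ft_force: [1.0, -0.1, -1.4]
grip_width: 0.294
```

Request:
servo_tool(
  dp=[
    [0, 0.2, 0.3],
    [0, 0, 0],
    [0, 0, 0],
    [0, 0, 0],
    [0, 0, 0],
  ],
  yaw=[0, 0, 0, 0, 0],
)

```text
time: 38.5
position: [0.396, -0.2446, 0.1281]
tool_rot: [2.011, 0.391, -2.011]
ft_force: [0.7, 0.9, 0.5]
grip_width: 0.299
```

```bash
python3 - <<'E'
from h import *
s=ctrl.get_state(); go(s,[.3965,-.2475,.0575])
im,d=ctrl.get_image("wrist"); cv2.imwrite("pics/w24.png",cv2.resize(im[150:320,180:380],None,fx=4,fy=3.5,interpolation=2)[:,:,::-1])
print(wproj(s,[.3965,-.2475,.064]),wproj(s,[.3965,-.2475,.052]))
E
```

```text
pos [ 0.396  -0.2446  0.1281] yaxis [ 0.375 -0.927 -0.   ] xaxis [ 0.  0. -1.] t 38.5 w 0.299 F [0.7 0.9 0.5]
tool units [2.82 0.12 0.03]
[285.23262929 230.44601596] [284.9818156  224.91511923]
```

View pics/w24.png

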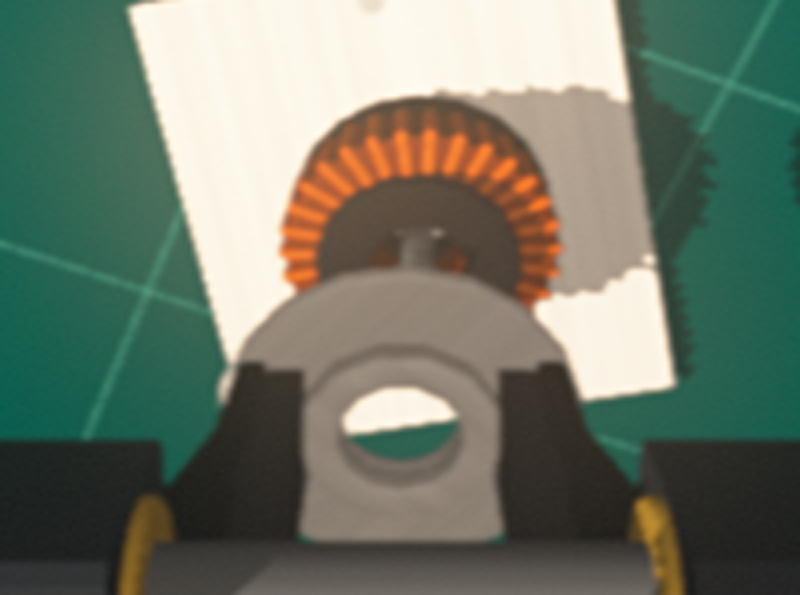

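Request:
servo_tool(
  dp=[
    [0.4, 0.12, 0.03],
    [0.5, 0, 0],
    [0.5, 0, 0],
    [0.3, 0, 0],
    [0, 0, 0],
  ],
  yaw=[0, 0, 0, 0, 0],
)

```text
time: 39.05
position: [0.3945, -0.2479, 0.0837]
tool_rot: [2.011, 0.392, -2.016]
ft_force: [0.4, -0.3, -0.1]
grip_width: 0.296
```

Request:
servo_tool(
  dp=[
    [0, 0, 0],
    [0, 0, 0],
    [0, 0, 0],
    [0, 0, 0],
    [0, 0, 0],
  ],
  yaw=[0, 0, 0, 0, 0],
)

```text
time: 39.55
position: [0.3958, -0.2489, 0.0858]
tool_rot: [2.012, 0.388, -2.012]
ft_force: [-0.3, 0.1, -0.6]
grip_width: 0.293
```

```bash
python3 - <<'E'
from h import *
s=ctrl.get_state(); go(s,[.3965,-.2475,.0575])
im,d=ctrl.get_image("wrist"); cv2.imwrite("pics/w25.png",cv2.resize(im[150:320,180:380],None,fx=4,fy=3.5,interpolation=2)[:,:,::-1])
print(wproj(s,[.3965,-.2475,.064]),wproj(s,[.3965,-.2475,.052]))
E
```

```text
pos [ 0.3958 -0.2489  0.0858] yaxis [ 0.373 -0.928  0.001] xaxis [ 0.    -0.001 -1.   ] t 39.55 w 0.293 F [-0.3  0.1 -0.6]
tool units [ 1.13 -0.04 -0.05]
[279.76555512 252.19285719] [279.74718962 244.42389903]
```

View pics/w25.png

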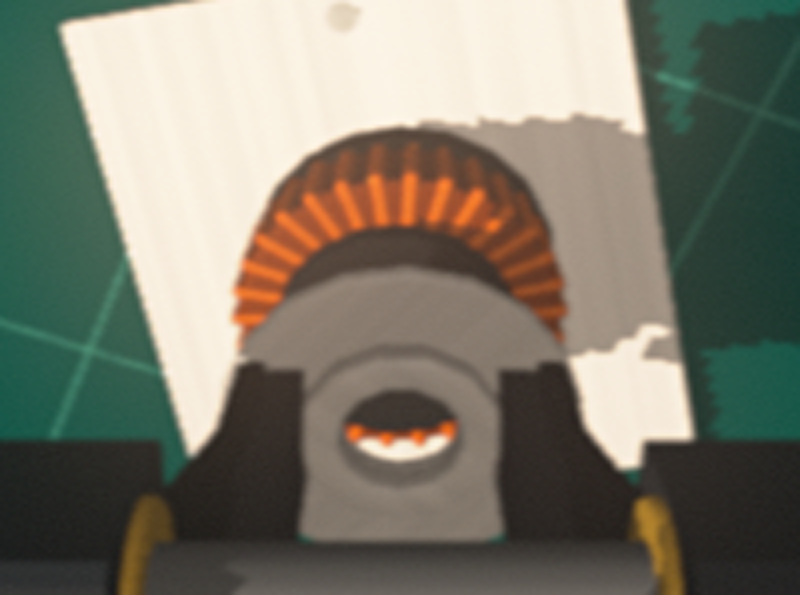

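Request:
servo_tool(
  dp=[
    [0.25, -0.02, -0.04],
    [0.3, 0, 0],
    [0.25, 0, 0],
    [0.15, 0, 0],
    [0, 0, 0],
  ],
  yaw=[0, 0, 0, 0, 0],
)

```text
time: 40.1
position: [0.3958, -0.2475, 0.0609]
tool_rot: [2.012, 0.391, -2.014]
ft_force: [-0.1, 0.3, -0.5]
grip_width: 0.297
```

```bash
python3 - <<'E'
from h import *
s=ctrl.get_state(); go(s,[.3965,-.2475,.0575])
im,d=ctrl.get_image("wrist"); cv2.imwrite("pics/w26.png",cv2.resize(im[150:320,180:380],None,fx=4,fy=3.5,interpolation=2)[:,:,::-1])
s=ctrl.get_state(); go(s,[.3965,-.2475,.0575])
E
```

```text
pos [ 0.3958 -0.2475  0.0609] yaxis [ 0.373 -0.928 -0.002] xaxis [-0.001  0.001 -1.   ] t 40.1 w 0.297 F [-0.1  0.3 -0.5]
tool units [ 0.13  0.01 -0.03]
pos [ 0.3962 -0.2477  0.0614] yaxis [ 0.373 -0.928 -0.001] xaxis [-0.001  0.001 -1.   ] t 40.15 w 0.294 F [ 0.4 -0.1  0.3]
tool units [ 0.15 -0.   -0.02]
```

View pics/w26.png

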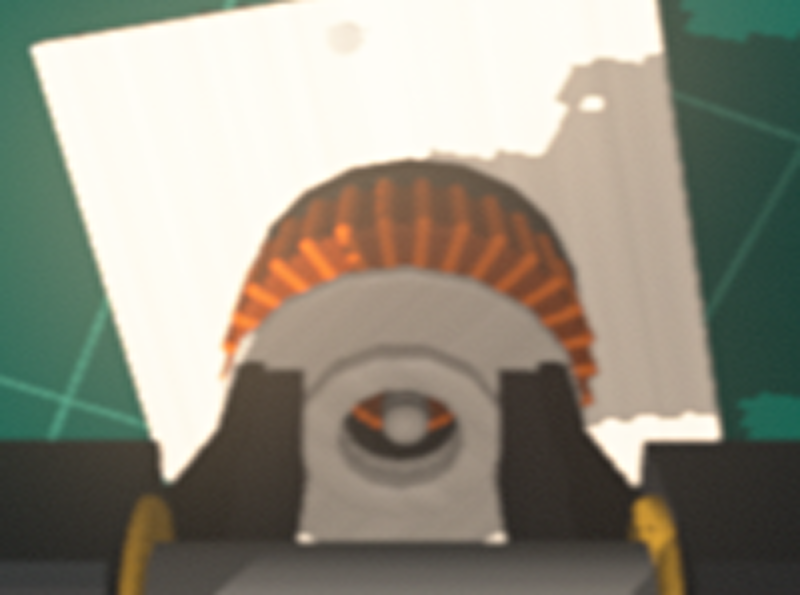

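The stud is inside the clamp's hole. I lower the clamp until it touches.

Request:
servo_tool(
  dp=[
    [0.06, 0, 0],
    [0.06, 0, 0],
    [0, 0, 0],
    [0, 0, 0],
    [0, 0, 0],
  ],
  yaw=[0, 0, 0, 0, 0],
)

```text
time: 40.65
position: [0.3964, -0.248, 0.0589]
tool_rot: [2.012, 0.389, -2.012]
ft_force: [0.1, 0.8, -0.3]
grip_width: 0.297
```

Request:
servo_tool(
  dp=[
    [0, 0, 0],
    [0, 0, 0],
    [0, 0, 0],
    [0, 0, 0],
    [0, 0, 0],
  ],
  yaw=[0, 0, 0, 0, 0],
)

```text
time: 41.15
position: [0.3964, -0.248, 0.0588]
tool_rot: [2.012, 0.389, -2.012]
ft_force: [-0.0, 0.5, -0.6]
grip_width: 0.296
```

Request:
servo_tool(
  dp=[
    [0.02, 0, 0],
    [0.02, 0, 0],
    [0.02, 0, 0],
    [0, 0, 0],
    [0, 0, 0],
  ],
  yaw=[0, 0, 0, 0, 0],
)

```text
time: 41.65
position: [0.3964, -0.2479, 0.0574]
tool_rot: [2.012, 0.389, -2.013]
ft_force: [-0.7, 0.6, 1.3]
grip_width: 0.3
```

Request:
servo_tool(
  dp=[
    [0, 0, 0],
    [0, 0, 0],
    [0, 0, 0],
    [-0.3, 0, 0],
    [-0.8, 0, 0],
  ],
  yaw=[0, 0, 0, 0, 0],
  fingers=0.6,
)

```text
time: 42.15
position: [0.3952, -0.2471, 0.084]
tool_rot: [2.011, 0.392, -2.016]
ft_force: [0.7, -0.4, 0.3]
grip_width: 0.584
```

Request:
servo_tool(
  dp=[
    [-1, 0, 0],
    [-1, 0, 0],
    [-1, 0, 0],
    [-1, -0.6, -0.8],
    [0, -0.6, -0.8],
  ],
  yaw=[0, 0, 0, 0, 0],
)

```text
time: 42.65
position: [0.4246, -0.2062, 0.189]
tool_rot: [2.017, 0.381, -2.006]
ft_force: [0.5, -0.5, -1.4]
grip_width: 0.601
```

Request:
servo_tool(
  dp=[
    [0, -0.6, -0.8],
    [0, 0, 0],
    [0, 0, 0],
    [0, 0, 0],
    [0, 0, 0],
  ],
  yaw=[0, 0, 0, 0, 0],
)

```text
time: 43.15
position: [0.4347, -0.1848, 0.1847]
tool_rot: [2.013, 0.387, -2.014]
ft_force: [-0.0, -0.0, -0.4]
grip_width: 0.597
```

```bash
python3 - <<'E'
from h import *
s=ctrl.get_state(); go(s,[.3965,-.2475,.0575])
im,d=ctrl.get_image("wrist"); cv2.imwrite("pics/w27.png",im[:,:,::-1])
im,ds=ctrl.get_image("side"); cv2.imwrite("pics/s27.png",cv2.resize(im[180:390,180:400],None,fx=3.6,fy=2.8,interpolation=2)[:,:,::-1])
# heights around stack via wrist depth: flatness of clamp disc
c=ctrl.camera_info("wrist");H=np.array(c["hand_eye"]);Rt=R.from_rotvec(s["tool_rot"]).as_matrix()
v,u=np.mgrid[0:420,0:560];P=np.stack([(u-c["cx"])/c["fx"]*d if 0 else (u-c["cx"])/c["fx"],(v-c["cy"])/c["fy"],np.ones_like(u)],-1)
dw=ctrl.get_image("wrist")[1]; P=P*dw[...,None]
W=(P@H[:3,:3].T+H[:3,3])@Rt.T+s["position"]
r=np.hypot(W[...,0]-.3965,W[...,1]+.2475); ok=(dw>0)
for a,b in ((.016,.022),(.009,.013)):
    q=W[ok&(r>a)&(r<b)&(W[...,2]>.03)]; A=np.c_[q[:,:2]-q[:,:2].mean(0),np.ones(len(q))]; k=np.linalg.lstsq(A,q[:,2],rcond=None)[0]; print(a,b,len(q),k.round(3),np.median(q[:,2]).round(4))
q=W[ok&(r<.04)&(W[...,2]>.049)]; print("clamp centre",(q[:,:2].min(0)+q[:,:2].max(0))/2, q[:,:2].max(0)-q[:,:2].min(0))
E
```

```text
pos [ 0.4347 -0.1848  0.1847] yaxis [ 0.371 -0.929  0.   ] xaxis [-0. -0. -1.] t 43.15 w 0.597 F [-0.  -0.  -0.4]
tool units [5.09 1.76 2.35]
0.016 0.022 520 [-0.074 -0.02   0.055] 0.0563
0.009 0.013 227 [0.145 0.668 0.058] 0.0619
clamp centre [ 0.39577332 -0.24557246] [0.04978358 0.04670396]
```

View pics/w27.png

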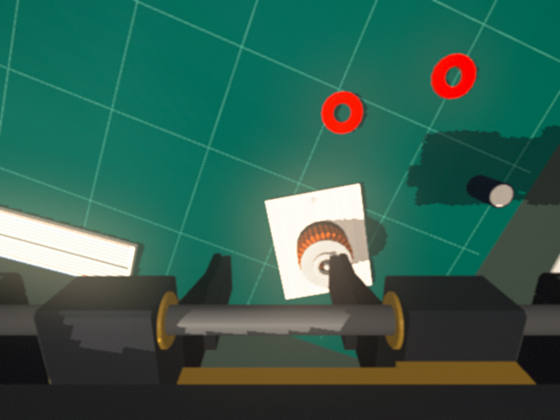

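View pics/s27.png

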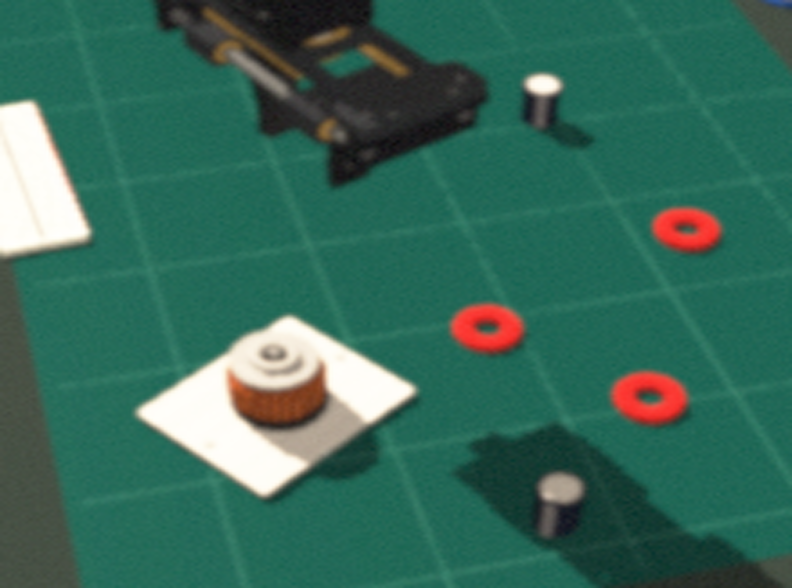

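The clamp disc's top reads 56.3 mm (56 expected) and the collar's 61.9 mm (62 expected). It sits about 2 mm from the stud's axis. The capacitors are upright and where they started, and the gripper is well clear.

```bash
python3 - <<'E'
from bench import ctrl
print(ctrl.close_job())
E
```

```text
the job is handed in; nothing more can be done
None
```

I stacked the large pad, core, small pad and clamp (collar up) on the stud in that order and handed the job in at about 43 s of the 104 s allowed. I lowered the core slowly until the force reading showed contact, then released it.

**Last checks that agree:**
- **Heights:** in the wrist depth picture the clamp disc's top is at 56.3 mm (56 mm expected) and the collar's top at 61.9 mm (62 mm expected).
- **Centring:** the clamp is about 2 mm off the stud's axis.
- **Other things:** both capacitors stand upright in place in the final side view. The screwdriver lay outside that view, but nothing went near it at bench level.
- **Robot:** the gripper was open and well clear of the stack.

**Checks that disagreed:**
- **Clamp tilt:** a plane fit on the clamp disc gave about 0.08 rad, which is under the 0.12 rad limit. The same fit on the narrow collar ring gave 0.67, which I put down to too few points and edge noise, since the pictures show the clamp flat.
- **Stud position:** the first wrist estimate was about 5 mm off the top and side cameras. Closer views settled on the position I used.

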